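# Hook the key pot out of the deep hallway crate

### The job

Take the hook rod from its rack, hook the little steel key pot by its bar deep inside the pine crate, draw it gently along its rails towards the crate's front until it presses lightly on the sprung stops, then lift it out. Stand the pot upright on the middle of the coaster and hang the rod back in its rack as it was. Fetch the pot with the hook only, never with the fingers, never force it or lean hard on the crate, and leave the torch, bell and keys alone.

Things in the scene. Friction and masses are not known exactly. Their poses are not given: they have to be found in the camera images.
- crate: Tall narrow slatted pine box, fixed on the shelf top, open at the top only. Origin on the shelf top under its middle; x points from its front wall (robot's side at yaw 0) to its back wall, z up. Inside: x -75 to +68 mm, y -36 to +36 mm, floor 10 mm and rim 145 mm high; walls 11 mm. A steel rail along each side wall fills y 26 to 36 mm, leaving 52 mm free between.
- rail_line (a point): Point over the crate's origin at the height (78 mm) of the ledges on which the pot's bar hangs. A cover lip over each ledge (from 89 to 94 mm high) keeps the bar from rising, from the back wall forward to a mouth; 4 mm of play. At the mouth the lips end, 8 mm behind two black sprung stops (79 to 99 mm high); only there, drawn forward (crate -x) on the stops, can the bar rise.
- crate_rim (a point): Middle of the crate's mouth at rim height, 3.5 mm forward of its origin. Where the rails' stops lie is not measured: their faces are somewhere from -34 to +16 mm in the crate's x, to be felt or seen. They yield 4 mm at 1 N/mm, then are hard: a push of 1 to 4 N clears the lips; keep it on for the first 20 mm of lift. Over 14 N of the rod on the pot or the crate is too rough.
- pot: Closed steel pot, 38 mm wide, 36 mm high, about 150 g; two upright wires (5 mm, 32 mm apart along y) carry a round cross bar, 7 mm thick, 66 mm long along y, its middle line 68 mm above the underside. Origin: centre of the underside. It hangs by the bar's ends on the rails, in the crate's back half. The hook goes through the window between pot and bar (28 mm high, 27 wide).
- pot_bar (a point): Middle of the pot's cross bar, on its middle line, 68 mm above the pot's underside. If an end of the bar catches under its lip in lifting, the pot tips sideways or the force climbs: lower it again and draw it a little harder on the stops.
- rod: Hook rod hung upright in its rack, 120 g. Origin on its axis at the underside of the shoulder; z up, x towards the prong. Wooden handle 22 x 22 mm from 8 to 66 mm up; shoulder 24 (x) x 50 (y) x 8 mm; below, a 6 mm steel shank to -82 mm, then a 6 mm prong to x = 22 mm ending in an upturned tip, 10 mm above the prong's top; lowest point -85 mm.
- rod_grip (a point): Middle of the rod's handle, 37 mm above the rod's origin: where to grip it, from above.
- hook_seat (a point): Point on top of the hook's prong, half-way between shank and tip, where the bar lies when carried: 11 mm along x from the rod's axis, 79 mm below the rod's origin. Prong underside 6 mm below it, tip's top 10 mm above it, tip's outer face 14 mm and shank axis 11 mm from it. Axes as the rod's.
- rack: Dark wooden rack, fixed on the shelf top: two blocks 44 (x) x 22 (y) mm, 100 mm high, with a 16 mm slot along x between them, on a 12 mm foot. The rod's shank hangs in the slot, its shoulder on the blocks, the hook in line with the slot; it lifts straight up. Origin on the shelf top in the middle; x is the prong's direction at the start.
- rack_seat (a point): Middle of the slot at the top of the rack's blocks, 100 mm up: where the origin of the hung rod is.
- coaster: Chunky round earthenware coaster, 96 mm diameter, 12 mm thick, loose, 300 g. Origin: centre of the underside.
- torch: Yellow plastic torch lying down, about 122 x 38 mm, 38 mm high. A bystander. Origin: under the middle of its body.
- bell: Thimble-sized stainless bell standing upright, 30 mm diameter, 29 mm high. A bystander. Origin: centre of its underside.
- keys: Two house keys on a bright green clip lying flat, about 90 x 45 mm, 8 mm high. A bystander. Origin: under the middle of the clip.
There are look-alikes about, which are no part of the job. Leave any turquoise or yellow look-alike of the coaster alone.

How it is judged:
On the way, in this order (a step that is already met when the one before it is completed fails the run):
1. the pot hangs from the hook, lifted out above the crate's rim (height (world z) of pot above 0.145 m and contact force between rod and pot above 0.3 N and distance between hook_seat and pot_bar below 0.025 m), for 0.2 s.
2. the pot stands upright on the coaster, off the hook (horizontal distance between pot and coaster below 0.025 m and z of pot in the frame of coaster below 0.016 m and angle between pot's own z axis and vertical below 0.1 rad and contact force between rod and pot below 0.05 N and distance between hook_seat and pot_bar above 0.03 m), for 0.2 s.
At the end, for the whole second after the job is handed in: The pot stands upright (within 0.1 rad) and at rest on the coaster, within 25 mm of its centre, the coaster lying flat on the shelf top; the rod hangs upright (within 0.12 rad) and at rest in its rack, its origin within 12 mm of the rack's seat (horizontal distance between pot and coaster below 0.025 m and z of pot in the frame of coaster between 0.008 and 0.016 m and angle between each of pot, coaster's own z axis and vertical below 0.1 rad and linear speed of each of pot, rod below 0.02 m/s and height (world z) of coaster below 0.01 m and distance between rod and rack_seat below 0.012 m and angle between rod's own z axis and vertical below 0.12 rad); the robot touches nothing.
It fails at once if the pot is forced: the rod pulls or presses on it with more than 14 N (contact force between pot and rod above 14 N).
It fails at once if the rod leans on the crate with more than 14 N (contact force between rod and crate above 14 N).
It fails at once if the fingers touch the pot (contact force between pot and the fingers above 0.3 N).
It fails at once if the torch, bell or keys are disturbed (moved over 25 mm, or the bell tipped over) (distance of any of torch, keys, bell from where it was at the start of the episode above 0.025 m or angle between bell's own z axis and vertical above 0.5 rad).
It also fails if it takes over 72 s, if anything falls off the work surface, if the arm or the gripper's body presses on something with over 40 N, if the wrist force passes 120 N, or if a joint passes its speed limit or range.

### The arm

A 6-joint arm with a two-finger parallel gripper is mounted at the origin on the work surface. World frame = base frame: x ahead of the robot, y to its left, z up, the work surface at z = 0. Lengths are in m, angles in rad, forces in N, time in s.
With the tool pointing down it reaches from about 0.3 to 0.875 m from the base axis. Payload 6.4 kg.
Tool frame: the origin (TCP) lies on the front face of the gripper's body, between the roots of the fingers; the fingertips stand 73 mm ahead of it and the grasp point (between the pads) lies ctrl.pinch_z ahead of it (ctrl.pinch_z is the distance from the TCP to the grasp point, in m); z points along the fingers, x is the direction in which the jaws open and shut, and the axes are right-handed (so a half turn about z gives the same grasp; the last joint's range is limited). The gripper opens to 85 mm and grips with 20 to 120 N. Pads are 22 mm wide; open, the fingers measure 114 mm over their backs; the gripper's body (76 mm by 85 mm) begins 54 mm behind the grasp point. The pads swing forward as they close: fully open they stand 13 mm farther back than shut.
Start: joints at [-0.206, 0.181, 1.607, -0, 1.354, -0.206], TCP at [0.575, 0, 0.304] pointing down, gripper open.
Joint ranges: [-2.99, 2.99], [-0.89, 2.07], [0.3, 2.58], [-1.14, 4.28], [0, 2.63], [-3.12, 3.12]. Speed limits (rad/s): [2.57, 2.57, 3.01, 3.14, 3.14, 3.14].

### API

Orientations are given as a unit quaternion [w, x, y, z].
In Python, from bench import ctrl gives the robot as it stands.
- The arm moves only by the tool move_arm, never from a script. Its argument "rows" is text: rows parted by semicolons, each of 7 numbers parted by spaces: the shift along the tool's x, y, z in cm, then the turn, a rotation vector about the tool's x, y, z in degrees, then the opening, from 0 (shut) to 1 (fully open). In form: x y z rx ry rz grip; .... A call has 1 to 20 rows; each row shifts and turns the commanded pose from where the row before left it, along the tool's axes as they then stand; what a row does not reach is not made up. A row lasts 1/10 s, in which the tool goes at most 50 mm and 8.59 degrees, less where a joint would pass 70% of its speed; a pose out of reach is approached as far as the arm can. A call with a gripper value outside its range is refused whole. The fingers move at their own pace and stop on an object; the grip force is fixed at half the most. Time passes only in rows, so rows that do not move let the fingers close. It gives the time, the measured TCP pose, the force and the opening at its end, in the units of the state.
- ctrl.get_obs(): the state, without advancing time (a new reading comes with each control period).
- ctrl.camera(name): name is "scene" or "side" or "wrist"; returns a dict with "color" (420x560x3 uint8, blue, green, red), "fx", "fy", "cx", "cy" (pixels), "k1" (the pictures are not rectified: a ray, as slopes to the right and down, at radius r is drawn at 1 + k1 r^2 times it, then the intrinsics apply), "rvec" (rotation vector, rad) and "tvec" (3), from world to camera coordinates, as OpenCV has them. Camera axes: x right, y down, z forward; pixel columns grow to the right and rows downward; lengths in m; the calibration is good to about 2 mm. A picture is of the moment at which its call begins. There is no depth.
- ctrl.hand_in(): hands the job in, once; it reports no verdict.
Trained networks look in the newest picture that a camera, given by its name, has taken for a name from the list of things; names that differ only in an ending like _2 or _b are one class to them, and where a whole thing is asked for, a point or a joint stands for the part that bears it (a point fixed in the world has none). Each returns a list of dicts, best first, with "confidence" (0 to 1); they miss things now and then, are a little off and sometimes report something else, mostly with a low value. They report only what shows in the picture. A call takes as long as a camera call. They do not tell look-alikes from the thing itself.
- ctrl.look_for(camera, query): "bbox" ([left, top, right, bottom] in pixels, round what is visible of it).
- ctrl.trace(camera, query): "region" (420x560 bool, what is visible of it) and "bbox" ([left, top, right, bottom] in pixels, round what is visible of it).
The state is a dict: "time_s": time; "q": joint angles; "dq": joint speeds; "joint_efforts": joint torques, N m; "eef_pos": TCP position; "eef_rot": TCP orientation; "wrist_force": force on the tool from outside, world axes, zero at the start; "torque": the same for the moment, N m; "opening": opening from 0.0 (shut) to 1.0 (fully open).
Only numpy, scipy, OpenCV 4.12 (cv2) and the standard library are available. Lean on these libraries where they do the work, as an engineer would, in place of code of your own. Each camera call takes 0.05 s, during which the arm holds its last target.

## Working session

There is one attempt and no reset: what is moved stays moved. The work goes in short steps, Python scripts to look and compute and a tool call to move; the robot and the scene stay as the last step left them, time stands still between calls to the robot, and variables do not carry over. Pictures are saved under pics/ and viewed, and the job is handed in when it is done.

Besides the shell and the picture viewer there is one more tool, called in YAML: its name, and indented under it one key for each argument. move_arm: Moves the arm, as the interface text tells. Its arguments: {"type":"object","properties":{"rows":{"type":"string"}},"required":["rows"]}

```bash
ls; mkdir -p pics; python3 - <<'E'
from bench import ctrl
import cv2
for n in ["scene","side","wrist"]:
    c=ctrl.camera(n); cv2.imwrite(f"pics/{n}0.png",c["color"])
    print(n,{k:v for k,v in c.items() if k!="color"})
o=ctrl.get_obs(); print(o); print(ctrl.pinch_z)
E
```

```text
pics
scene {'fx': 423.4724134340032, 'fy': 423.4724134340032, 'cx': 277.74567096198086, 'cy': 211.4102524169553, 'k1': -0.06423391601260141, 'rvec': array([ 2.33056338,  0.7498628 , -0.3036732 ]), 'tvec': array([-0.39814891, -0.21969857,  1.2984621 ])}
side {'fx': 462.05195644446087, 'fy': 462.05195644446087, 'cx': 286.7561068877828, 'cy': 210.38837871496023, 'k1': 0.001715744870122359, 'rvec': array([ 2.25841614, -0.89746289,  0.3240296 ]), 'tvec': array([-0.47294613,  0.34102536,  0.86722426])}
wrist {'fx': 351.1343720517448, 'fy': 351.1343720517448, 'cx': 283.6282125593983, 'cy': 203.24518883151134, 'k1': -0.0894997574765868, 'rvec': array([-2.86142828e+00,  1.03888486e-03,  1.95428432e-03]), 'tvec': array([-0.5740583 , -0.03458352,  0.38001061])}
{'time_s': 0.15, 'q': array([-2.06266381e-01,  1.81402638e-01,  1.60775044e+00, -2.09434718e-05,
        1.35380309e+00, -2.06293580e-01]), 'dq': array([-0.00068299, -0.00281497, -0.0011465 , -0.00029909,  0.00108353,
       -0.00065276]), 'joint_efforts': array([ 1.94259010e-03, -4.45260644e+01, -3.51692533e+01, -1.26067753e-04,
        5.82284134e-03,  2.14055274e-05]), 'eef_pos': array([5.74683090e-01, 9.80003863e-05, 3.03186377e-01]), 'eef_rot': array([-1.29629966e-04,  9.99999767e-01,  1.58608805e-05, -6.69398851e-04]), 'wrist_force': array([-0.93889495, -0.78186133, -0.10195766]), 'torque': array([ 0.00231702, -0.05849604, -0.04446407]), 'opening': 0.9979874539502416}
0.0539
```

View pics/scene0.png

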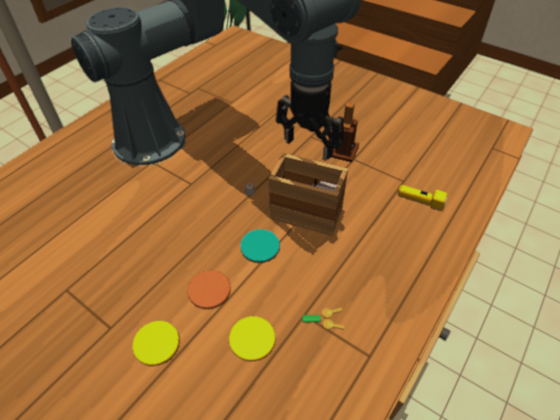

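View pics/side0.png

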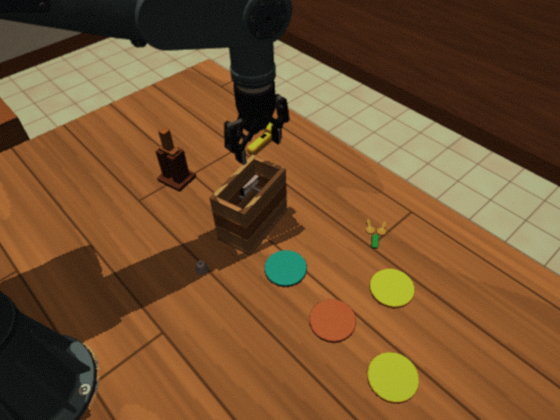

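View pics/wrist0.png

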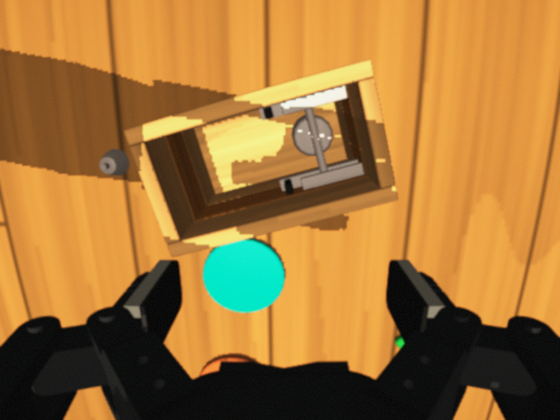

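```bash
cat > h.py <<'E'
import numpy as np, cv2
from bench import ctrl
from scipy.optimize import least_squares
def K(c): return np.array([[c["fx"],0,c["cx"]],[0,c["fy"],c["cy"]],[0,0,1.]]), np.array([c["k1"],0,0,0.])
def proj(c,P):
    k,d=K(c); return cv2.projectPoints(np.asarray(P,float).reshape(-1,1,3),c["rvec"],c["tvec"],k,d)[0].reshape(-1,2)
def ray(c,uv):
    k,d=K(c); n=cv2.undistortPoints(np.asarray(uv,float).reshape(-1,1,2),k,d).reshape(-1,2)
    R=cv2.Rodrigues(c["rvec"])[0]; o=-R.T@c["tvec"]
    return o,(R.T@np.c_[n,np.ones(len(n))].T).T
def onz(c,uv,z):
    o,d=ray(c,uv); return o+d*((z-o[2])/d[:,2])[:,None]
def crop(c,box,s,name):
    x0,y0,x1,y1=box; cv2.imwrite("pics/"+name,cv2.resize(c["color"][y0:y1,x0:x1],None,fx=s,fy=s,interpolation=cv2.INTER_CUBIC))
E
python3 - <<'E'
from h import *
w=ctrl.camera("wrist");s=ctrl.camera("scene");d=ctrl.camera("side")
print("crate rim corners",onz(w,[(126,130),(372,62),(398,198),(172,256)],.145).round(4).tolist())
crop(w,(90,40,430,280),2.3,"w_cr.png");crop(s,(240,80,460,260),3.6,"s_cr.png");crop(d,(130,100,330,250),4,"d_cr.png")
for n,c in zip(["scene","side","wrist"],[s,d,w]):
  for q in ["coaster","rack","rod","crate","pot","pot_bar","bell","torch","keys"]:
    r=ctrl.look_for(n,q)
    for a in r[:5]:
        b=a["bbox"]; m=((b[0]+b[2])/2,(b[1]+b[3])/2)
        print(n,q,round(a["confidence"],2),np.round(b,1).tolist(),onz(c,[m],.012)[0].round(3)[:2])
E
```

```text
crate rim corners [[0.4711, 0.0554, 0.145], [0.6292, 0.0965, 0.145], [0.6524, 0.009, 0.145], [0.4941, -0.034, 0.145]]
scene coaster 0.93 [230.0, 310.7, 276.3, 359.4] [ 0.66  -0.315]
scene coaster 0.9 [186.9, 270.6, 228.1, 306.5] [ 0.509 -0.288]
scene coaster 0.79 [132.7, 319.5, 176.6, 362.5] [ 0.504 -0.444]
scene coaster 0.62 [243.6, 228.6, 280.4, 264.9] [ 0.538 -0.126]
scene rack 0.65 [332.7, 116.6, 358.2, 162.6] [0.501 0.333]
scene rod 0.76 [345.8, 101.5, 353.6, 126.0] [0.448 0.454]
scene rod 0.55 [304.8, 307.0, 342.6, 328.0] [ 0.756 -0.198]
scene crate 0.76 [267.2, 155.9, 348.3, 233.8] [0.534 0.078]
scene pot 0.73 [344.2, 102.3, 353.4, 126.7] [0.447 0.449]
scene bell 0.56 [244.0, 183.3, 252.5, 197.6] [0.395 0.   ]
scene bell 0.36 [345.2, 103.0, 354.4, 131.4] [0.457 0.438]
scene bell 0.21 [267.1, 153.7, 350.7, 234.0] [0.534 0.083]
scene torch 0.9 [399.0, 185.0, 446.8, 207.3] [0.785 0.249]
scene keys 0.79 [304.3, 307.9, 340.8, 327.5] [ 0.754 -0.2  ]
side coaster 0.93 [368.8, 353.1, 421.0, 402.6] [ 0.506 -0.447]
side coaster 0.85 [307.4, 296.5, 356.0, 344.3] [ 0.507 -0.284]
side coas
[... 246 characters left out ...]
[251.7, 189.5, 260.3, 194.7] [0.634 0.103]
side bell 0.72 [196.5, 260.5, 208.5, 275.2] [0.393 0.005]
side bell 0.53 [246.7, 122.7, 269.3, 152.5] [0.782 0.268]
side torch 0.7 [247.9, 122.7, 273.7, 155.4] [0.784 0.258]
side keys 0.75 [362.7, 220.7, 388.1, 247.1] [ 0.748 -0.199]
wrist coaster 0.97 [201.9, 355.6, 255.4, 371.5] [ 0.504 -0.244]
wrist coaster 0.68 [200.6, 236.2, 289.4, 315.8] [ 0.53 -0.12]
wrist crate 0.88 [125.1, 59.4, 398.3, 257.3] [0.551 0.016]
wrist pot 0.66 [291.6, 106.3, 332.0, 172.2] [0.603 0.035]
wrist pot_bar 0.88 [293.5, 105.2, 334.8, 168.2] [0.605 0.038]
wrist bell 0.57 [99.0, 147.9, 127.6, 173.8] [0.393 0.014]
wrist keys 0.59 [395.8, 335.8, 402.3, 347.0] [ 0.718 -0.212]
```

View pics/w_cr.png

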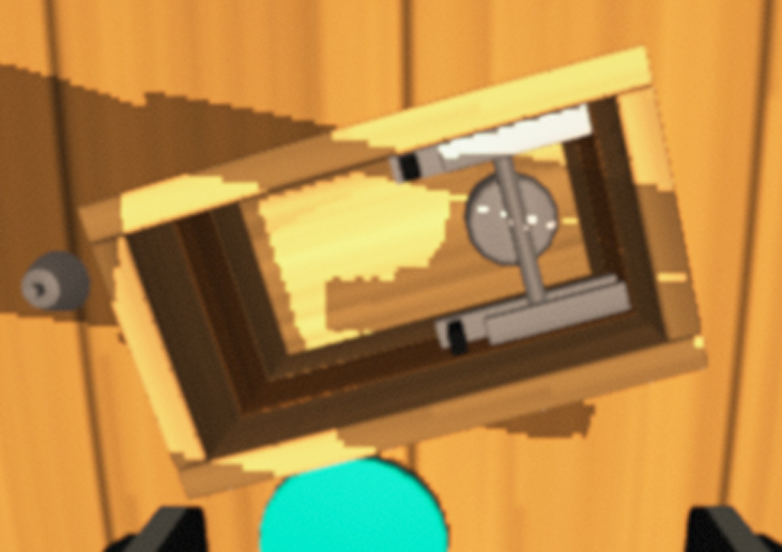

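View pics/s_cr.png

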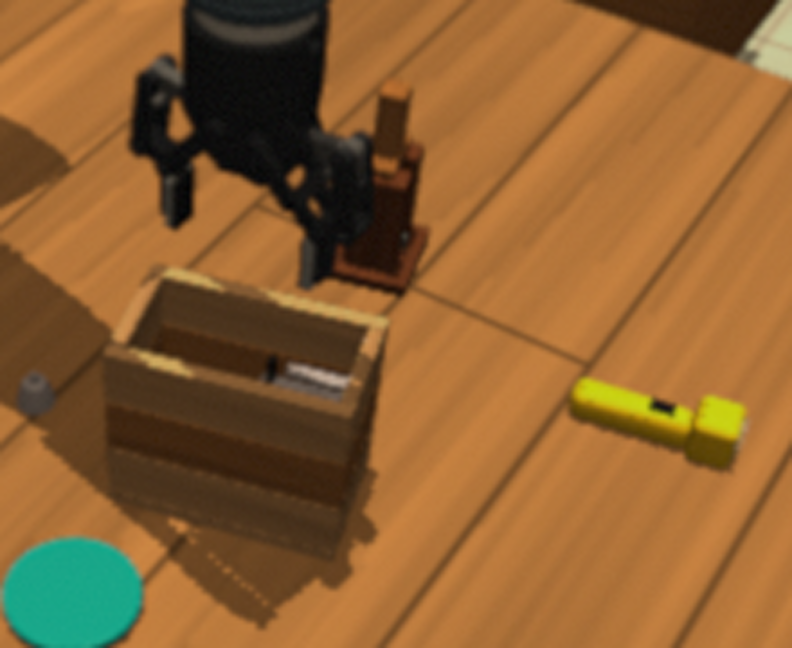

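View pics/d_cr.png

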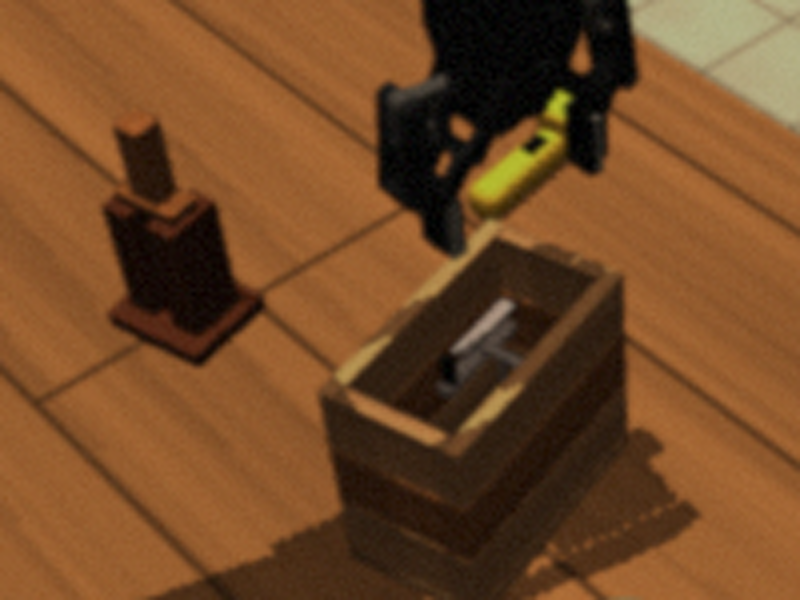

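```bash
python3 - <<'E'
from h import *
w=ctrl.camera("wrist");s=ctrl.camera("scene");d=ctrl.camera("side")
f=lambda p:np.array(p)/2.3+[90,40]
print("rod top",onz(s,[(349.7,104.4)],.166),onz(d,[(164.5,130.5)],.166))
print("prong?",onz(s,[np.array((403,240))/3.6+[240,80]],.02))
obs=f([(80,207),(645,46),(707,365),(190,497)])
obs2=f([(617,92),(665,342),(205,460),(125,235)])
M=np.array([[-.086,.047,.145],[.079,.047,.145],[.079,-.047,.145],[-.086,-.047,.145],[.068,.036,.145],[.068,-.036,.145],[-.075,-.036,.145],[-.075,.036,.145]])
def T(p,M):
    c,sn=np.cos(p[2]),np.sin(p[2]); return np.c_[M[:,0]*c-M[:,1]*sn+p[0],M[:,0]*sn+M[:,1]*c+p[1],M[:,2]]
O=np.r_[obs,obs2]
r=least_squares(lambda p:(proj(w,T(p,M))-O).ravel(),[.56,.03,.25],loss="soft_l1")
print("crate",r.x,np.degrees(r.x[2])); print((proj(w,T(r.x,M))-O).round(1).tolist())
c,sn=np.cos(r.x[2]),np.sin(r.x[2])
def loc(P): q=P[:,:2]-r.x[:2]; return np.c_[q[:,0]*c+q[:,1]*sn,-q[:,0]*sn+q[:,1]*c]*1000
print("bar",loc(onz(w,f([(503,160),(540,297)]),.0815)).round(1))
print("stop rear faces top",loc(onz(w,f([(417,153),(400,158),(465,320),(447,323)]),.099)).round(1))
print("lip front", loc(onz(w,f([(440,152),(444,162),(485,318),(489,343)]),.094)).round(1))
E
```

```text
rod top [[0.51857775 0.29498295 0.166     ]] [[0.51870897 0.29544693 0.166     ]]
prong? [[0.53705348 0.30725362 0.02      ]]
crate [0.56495174 0.03238899 0.2635054 ] 15.097747035777703
[[-1.3, -0.2], [0.2, -1.2], [0.8, 0.9], [-0.8, 1.1], [-0.9, 1.0], [0.5, -0.1], [1.6, -0.1], [0.1, -0.8]]
bar [[ 38.1  24.5]
 [ 39.2 -26.7]]
stop rear faces top [[ 10.   34.7]
 [  4.1  34.7]
 [ 10.9 -24.1]
 [  4.6 -23.5]]
lip front [[ 17.4  33. ]
 [ 17.8  29.5]
 [ 17.8 -26.4]
 [ 16.9 -35.6]]
```

move_arm:
  rows: "-2 -5 -3 0 0 0 1;-2 -5 -3 0 0 0 1;-2 -5 -2 0 0 0 1;-1 -5 0 0 0 0 1;0 -5 0 0 0 0 1;0 0 0 0 0 0 1;0 0 0 0 0 0 1"

```text
time_s: 2.5
eef_pos: [0.515, 0.2248, 0.3699]
eef_rot: [0.0, 1.0, 0.001, -0.0]
wrist_force: [-0.7, -0.3, 0.8]
opening: 0.999
```

```bash
python3 - <<'E'
from h import *
w=ctrl.camera("wrist"); crop(w,(150,0,430,210),2.8,"w_rack.png")
for q in ["rod","rack"]: print([(a["confidence"],a["bbox"]) for a in ctrl.look_for("wrist",q)])
print(proj(w,[[.5186,.2952,.166]]))
E
```

```text
[(0.64, [265.8, 67.6, 307.9, 130.8])]
[(0.88, [250.7, 60.8, 322.5, 143.7])]
[[288.84194584 103.82754734]]
```

View pics/w_rack.png

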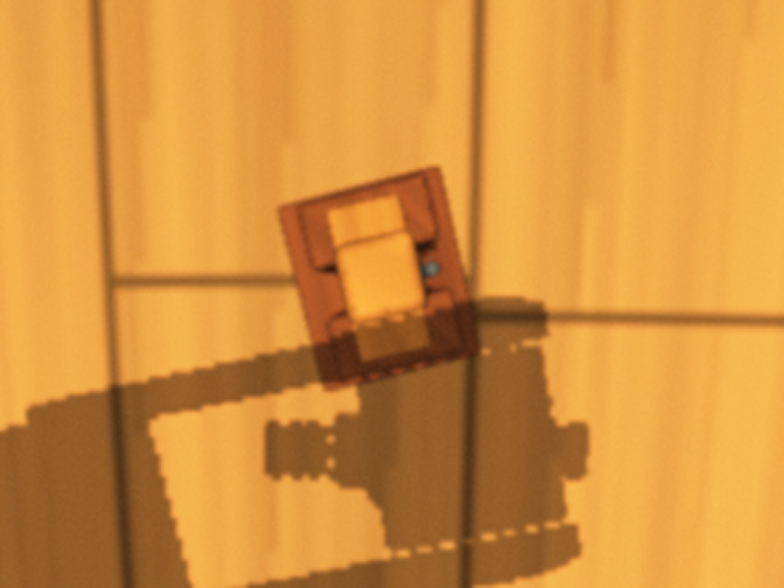

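```bash
python3 - <<'E'
from h import *
w=ctrl.camera("wrist")
f=lambda p:np.array(p)/2.8+[150,0]
F=onz(w,f([(280,207),(440,168),(482,352),(327,390)]),.012); print(F.round(4),F.mean(0))
for a,b in [(0,1),(3,2),(3,0),(2,1)]:
    v=F[b]-F[a]; print(np.degrees(np.arctan2(v[1],v[0])),np.linalg.norm(v))
H=onz(w,f([(337,246),(412,232),(425,305),(350,325)]),.166); print(H.round(4),H.mean(0))
S=onz(w,f([(328,210),(401,195),(430,345),(362,362)]),.108); print(S.round(4),S.mean(0))
for X in (H,S):
  for a,b in [(0,1),(3,2),(3,0),(2,1)]:
    v=X[b]-X[a]; print(np.degrees(np.arctan2(v[1],v[0])),np.linalg.norm(v))
print("tip",onz(w,f([(431,268)]),.031))
E
```

```text
[[0.4766 0.3266 0.012 ]
 [0.5428 0.3419 0.012 ]
 [0.5618 0.2669 0.012 ]
 [0.4951 0.2507 0.012 ]] [0.51907422 0.29653458 0.012     ]
12.991893005173054 0.06798833032430447
13.596781248196852 0.06860307905555706
103.70997692512293 0.07813994643085485
104.16875303041562 0.07742589259999344
[[0.5057 0.3047 0.166 ]
 [0.5258 0.3083 0.166 ]
 [0.5294 0.2891 0.166 ]
 [0.509  0.2838 0.166 ]] [0.51745191 0.2964694  0.166     ]
[[0.5008 0.3182 0.108 ]
 [0.5243 0.3228 0.108 ]
 [0.5341 0.2752 0.108 ]
 [0.5115 0.2696 0.108 ]] [0.51766686 0.29645876 0.108     ]
10.108172556912615 0.020398606105677532
14.554694167728755 0.021086805757249874
99.05046254038447 0.02110754642510136
100.8000069704393 0.019470539496896238
11.01987059416558 0.023948152472159055
13.7902371929871 0.0232759001910059
102.41617023250662 0.0497899180242785
101.62496280159718 0.04865284854342272
tip [[0.53845409 0.30139352 0.031     ]]
```

move_arm:
  rows: "0.15 -3.55 0 0 0 0 1;0.2 -3.6 0 0 0 0 1;0 0 2 0 0 -6.5 1;0 0 4 0 0 -7 1;0 0 4 0 0 0 1;0 0 0 0 0 0 1;0 0 0 0 0 0 1;0 0 0 0 0 0 1"

```text
time_s: 3.5
eef_pos: [0.5204, 0.295, 0.2728]
eef_rot: [-0.0, 0.993, 0.117, 0.002]
wrist_force: [0.2, -0.3, -0.3]
opening: 0.998
```

```bash
python3 - <<'E'
from h import *
from scipy.spatial.transform import Rotation as R
w=ctrl.camera("wrist"); cv2.imwrite("pics/w2.png",w["color"])
o=ctrl.get_obs(); print(o["eef_pos"],R.from_quat(o["eef_rot"][[1,2,3,0]]).as_matrix().round(3),o["q"])
H=[]
for x,y in [(-.011,.011),(.011,.011),(.011,-.011),(-.011,-.011)]:
    c,s=np.cos(np.radians(13.5)),np.sin(np.radians(13.5)); H.append([.5185+x*c-y*s,.2963+x*s+y*c,.166])
p=proj(w,H); im=w["color"].copy()
for a in p: cv2.circle(im,tuple(int(v) for v in a),2,(0,0,255),-1)
w["color"]=im; crop(w,(180,0,400,200),3.5,"w2c.png"); print(p)
E
```

```text
[0.52041754 0.29513471 0.27300396] [[ 0.973  0.232  0.004]
 [ 0.232 -0.973  0.001]
 [ 0.005 -0.    -1.   ]] [3.17690014e-01 2.57382322e-01 1.57967248e+00 6.90087113e-06
 1.29986520e+00 8.30945259e-02]
[[258.99848868 216.48832581]
 [300.29290509 216.34792828]
 [299.82998343 254.27478003]
 [259.907297   254.41660976]]
```

View pics/w2c.png

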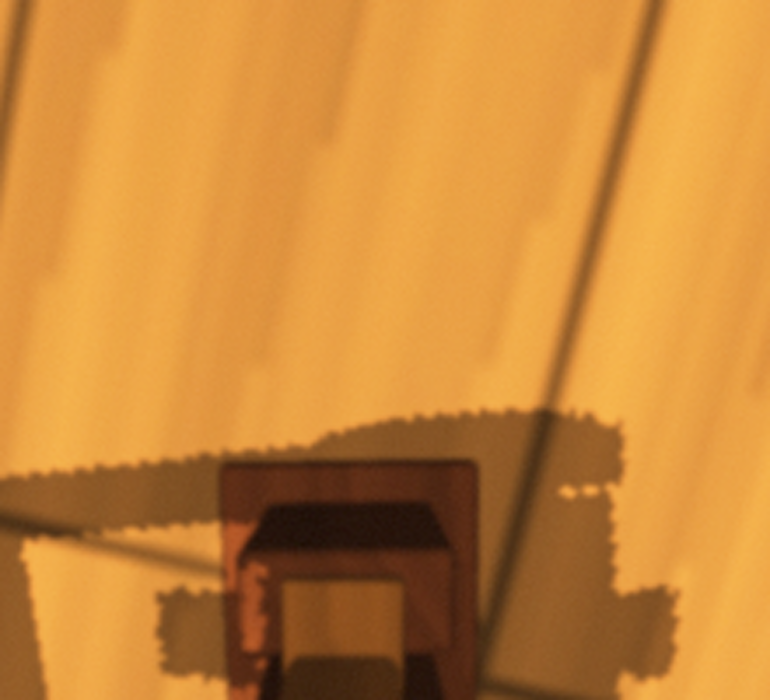

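```bash
python3 - <<'E'
from h import *
w={**ctrl.camera("wrist")}; crop(w,(160,120,400,300),3.3,"w2d.png")
E
```

```text
(no output)
```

View pics/w2d.png

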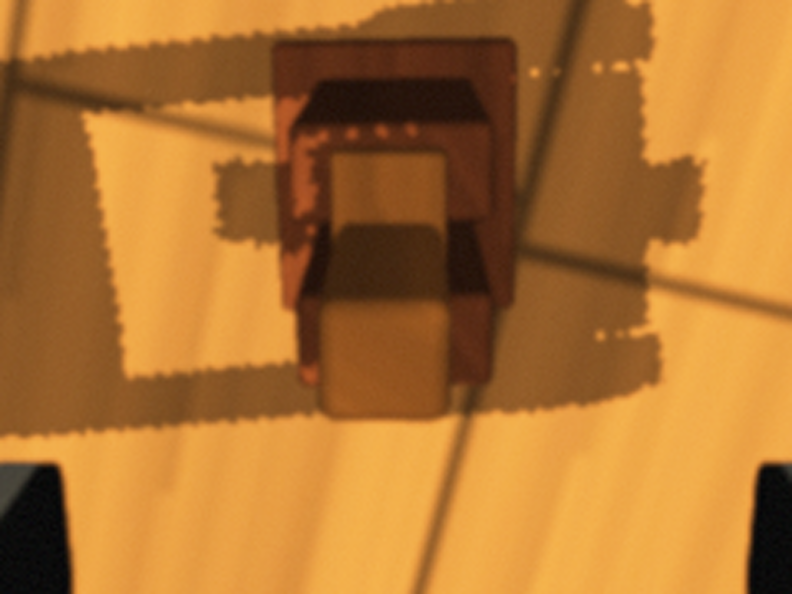

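```bash
python3 - <<'E'
from h import *
w=ctrl.camera("wrist")
print(onz(w,[(276.2,228.3),(257,228),(295.5,228)],.166), onz(w,[(276.2-1,(46+210)/2*0+ (120+187/3.3))],.108))
o=ctrl.get_obs();print(o["eef_pos"])
E
```

```text
[[0.51553363 0.30031764 0.166     ]
 [0.50543886 0.29809943 0.166     ]
 [0.52560415 0.30287508 0.166     ]] [[0.51030747 0.31580013 0.108     ]]
[0.51996268 0.2953068  0.27250185]
```

move_arm:
  rows: "-0.24 -0.28 0 0 0 0 1;0 0 2.5 0 0 0 1;0 0 2.5 0 0 0 1;0 0 2.3 0 0 0 1;0 0 0.85 0 0 0 1;0 0 0 0 0 0 0.6;0 0 0 0 0 0 0.4;0 0 0 0 0 0 0"

```text
time_s: 4.45
eef_pos: [0.5167, 0.2977, 0.1902]
eef_rot: [-0.0, 0.993, 0.118, 0.001]
wrist_force: [-0.4, -0.5, -0.1]
opening: 0.515
```

move_arm:
  rows: "0 0 0 0 0 0 0;0 0 0 0 0 0 0;0 0 0 0 0 0 0;0 0 0 0 0 0 0"

```text
time_s: 4.85
eef_pos: [0.5165, 0.2976, 0.1898]
eef_rot: [-0.0, 0.993, 0.118, 0.001]
wrist_force: [-1.6, -0.6, 5.7]
opening: 0.253
```

```bash
python3 - <<'E'
from h import *
w=ctrl.camera("wrist"); d=ctrl.camera("side");s=ctrl.camera("scene"); crop(w,(100,100,460,370),2.2,"w3.png");crop(d,(120,60,280,220),4,"d3.png")
o=ctrl.get_obs();print(o["eef_pos"],o["wrist_force"],o["torque"],o["opening"])
E
```

```text
[0.516501   0.29759966 0.18978374] [-1.71833734  0.32208257  5.97368511] [-0.04728628  0.18498127  0.00458906] 0.25263815011754764
```

View pics/w3.png

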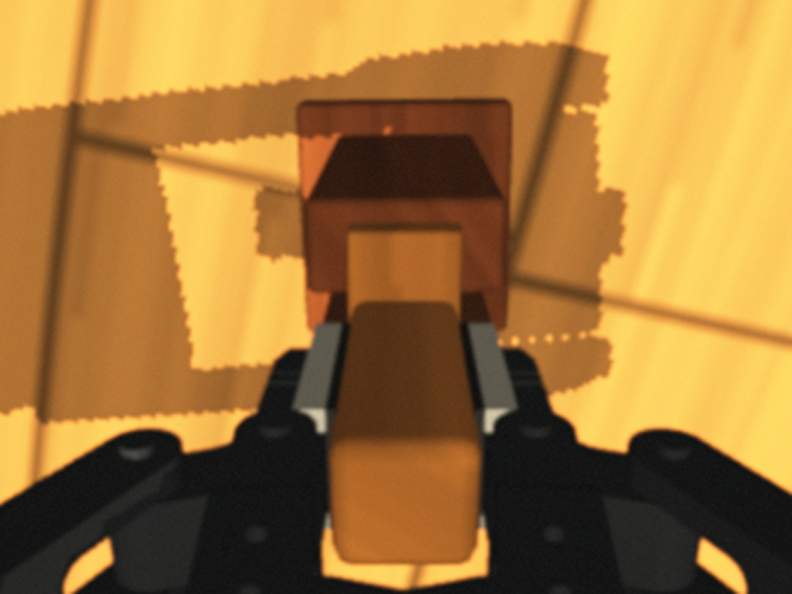

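View pics/d3.png

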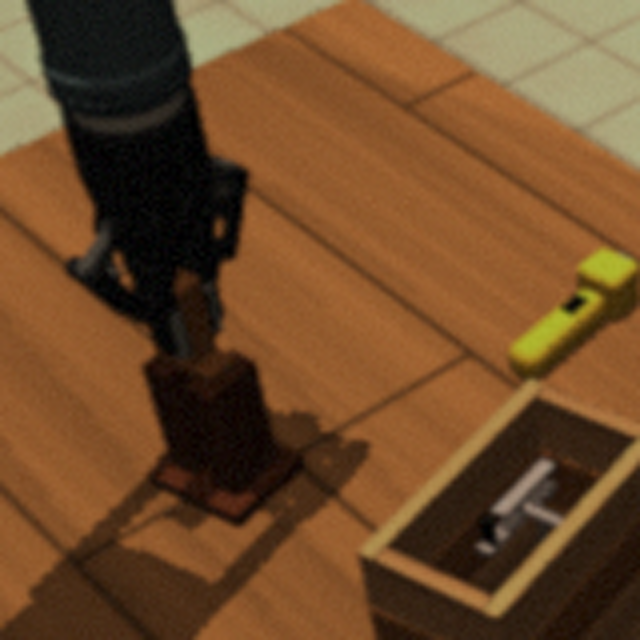

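move_arm:
  rows: "0 0 -0.5 0 0 0 0;0 0 -1.5 0 0 0 0;0 0 -3 0 0 0 0;0 0 -4 0 0 0 0;0 0 -4 0 0 0 0;0 0 -4 0 0 0 0;0 0 -2 0 0 0 0;0 0 0 0 0 0 0;0 0 0 0 0 0 0"

```text
time_s: 5.9
eef_pos: [0.5156, 0.2972, 0.3783]
eef_rot: [0.0, 0.993, 0.118, -0.0]
wrist_force: [-0.7, 0.1, -2.0]
opening: 0.25
```

```bash
python3 - <<'E'
from h import *
d=ctrl.camera("side");s=ctrl.camera("scene"); crop(s,(280,20,400,140),6,"s4.png");crop(d,(120,20,280,180),4.5,"d4.png")
o=ctrl.get_obs();print(o["eef_pos"],o["wrist_force"],o["torque"],o["opening"])
E
```

```text
[0.51510718 0.29705522 0.37625305] [ 0.44902364 -0.31922765 -1.53240274] [ 0.01084177 -0.02158546 -0.00469169] 0.2516824493697013
```

View pics/s4.png

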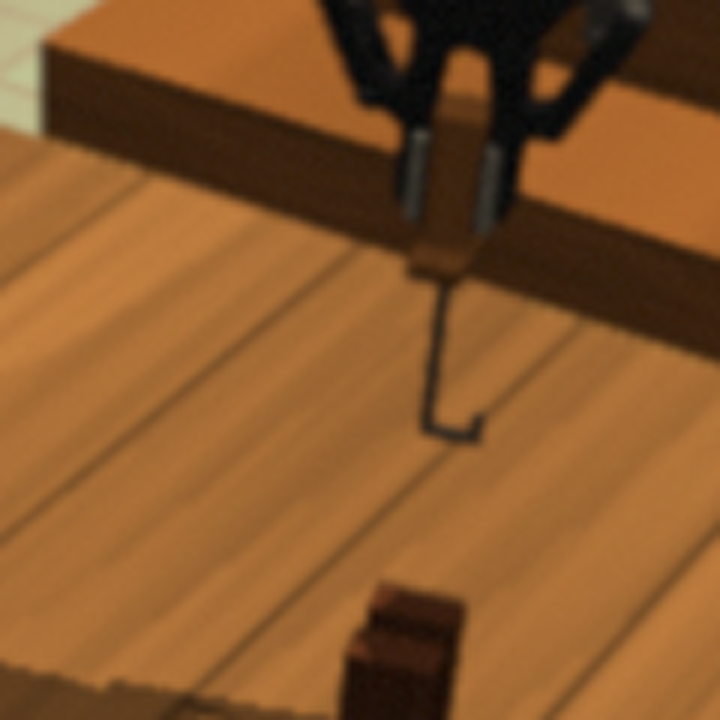

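View pics/d4.png

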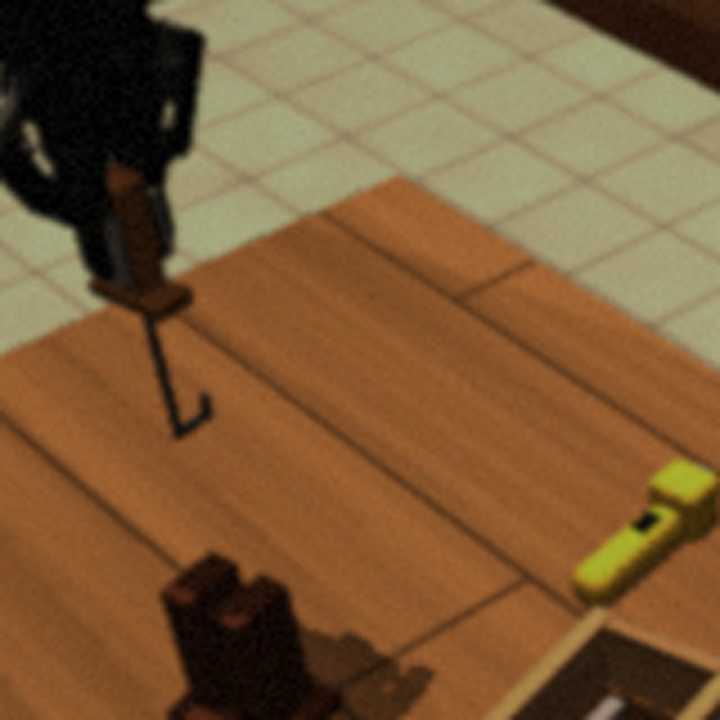

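```bash
cat >> h.py <<'E'
def tri(cams,uvs):
    A=[];b=[]
    for c,u in zip(cams,uvs):
        o,d=ray(c,[u]); d=d[0]/np.linalg.norm(d[0]); P=np.eye(3)-np.outer(d,d); A.append(P); b.append(P@o)
    x=np.linalg.lstsq(np.vstack(A),np.hstack(b),rcond=None)[0]
    return x,[(proj(c,[x])[0]-u).round(1).tolist() for c,u in zip(cams,uvs)]
E
python3 - <<'E'
from h import *
d=ctrl.camera("side");s=ctrl.camera("scene")
for n,a,b in [("corner",(351.3,91.7),(160,116.7)),("tiptop",(359.7,89.5),(165.8,108.2)),("shanktop",(354,67.5),(153.3,90.7))]:
    print(n,tri([s,d],[a,b]))
o=ctrl.get_obs();print(o["eef_pos"],o["wrist_force"])
E
```

```text
corner (array([0.51780878, 0.29735812, 0.20499558]), [[0.2, -0.4], [0.2, 0.5]])
tiptop (array([0.53894423, 0.30048542, 0.21745454]), [[0.1, -0.3], [0.2, 0.3]])
shanktop (array([0.51784497, 0.29572194, 0.27637833]), [[0.3, -0.7], [0.4, 0.8]])
[0.51524063 0.29708006 0.37626069] [-0.01685016  0.16305794 -2.54580405]
```

```bash
python3 - <<'E'
from h import *
d=ctrl.camera("side");s=ctrl.camera("scene")
p=[.565,.0324,.2635]
M=np.array([[-.086,.047,.145],[.079,.047,.145],[.079,-.047,.145],[-.086,-.047,.145]])
c,sn=np.cos(p[2]),np.sin(p[2]);W=np.c_[M[:,0]*c-M[:,1]*sn+p[0],M[:,0]*sn+M[:,1]*c+p[1],M[:,2]]
B=np.array([[.0387,.0,.0815],[.0387,-.024,.0815],[.0387,.024,.0815],[.0104,.031,.099],[.0104,-.031,.099]]);B=np.c_[B[:,0]*c-B[:,1]*sn+p[0],B[:,0]*sn+B[:,1]*c+p[1],B[:,2]]
for cc,box,n in ((s,(255,145,360,245),"s5.png"),(d,(195,145,300,265),"d5.png")):
    x0,y0,x1,y1=box;k=6 if n[0]=='s' else 5
    im=cv2.resize(cc["color"][y0:y1,x0:x1],None,fx=k,fy=k,interpolation=cv2.INTER_CUBIC)
    for q in proj(cc,np.r_[W,B]): cv2.circle(im,tuple(int(v) for v in ((q+.5-[x0,y0])*k)),2,(0,0,255),-1)
    cv2.imwrite("pics/"+n,im)
E
```

```text
(no output)
```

View pics/s5.png

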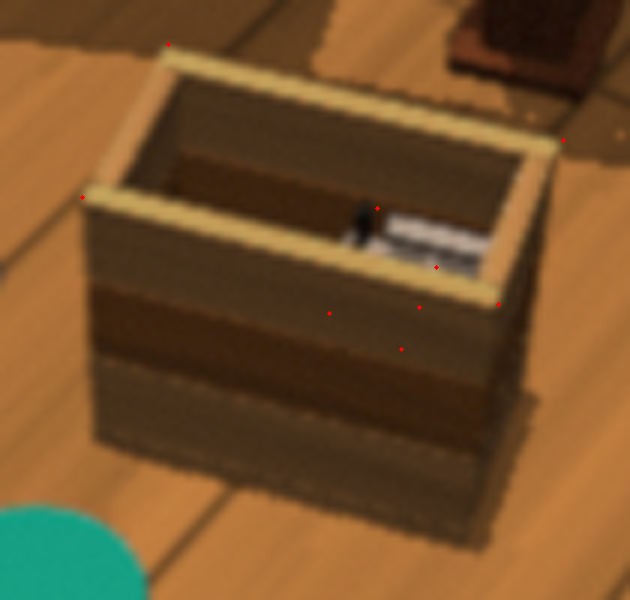

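View pics/d5.png

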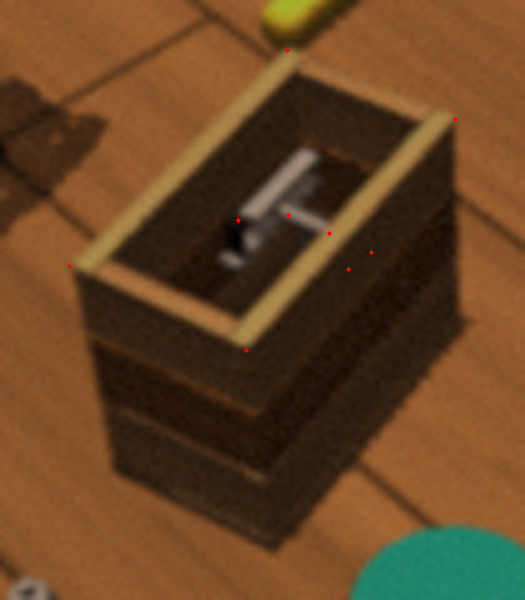

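move_arm:
  rows: "-0.13 2.68 0 0 0 0 0;-0.23 4.8 0 0 0 0 0;-0.23 4.8 0 0 0 0 0;-0.23 4.8 0 0 0 0 0;-0.23 4.8 0 0 0 0 0;-0.17 3.5 0 0 0 0 0;-0.06 1.4 0 0 0 0 0;0 0 0 0 0 -1.6 0;0 0 0 0 0 0 0;0 0 0 0 0 0 0;0 0 0 0 0 0 0"

```text
time_s: 7.3
eef_pos: [0.5657, 0.0355, 0.3785]
eef_rot: [-0.0, 0.991, 0.132, -0.0]
wrist_force: [0.7, 0.1, -0.6]
opening: 0.244
```

```bash
cat >> h.py <<'E'
P=[.565,.0324,.2635]
def toW(M,p=P):
    M=np.atleast_2d(M); c,sn=np.cos(p[2]),np.sin(p[2]); return np.c_[M[:,0]*c-M[:,1]*sn+p[0],M[:,0]*sn+M[:,1]*c+p[1],M[:,2]]
def toL(W,p=P):
    W=np.atleast_2d(W); c,sn=np.cos(p[2]),np.sin(p[2]); q=W[:,:2]-p[:2]; return np.c_[q[:,0]*c+q[:,1]*sn,-q[:,0]*sn+q[:,1]*c,W[:,2]]
def st():
    from scipy.spatial.transform import Rotation as R
    o=ctrl.get_obs(); m=R.from_quat(o["eef_rot"][[1,2,3,0]]).as_matrix()
    print("t",round(o["time_s"],2),"tcp",o["eef_pos"].round(4),"crate",(toL(o["eef_pos"])*1000).round(1),"yaw",np.degrees(np.arctan2(m[1,0],m[0,0])).round(2),"tilt",m[:,2].round(4),"F",o["wrist_force"].round(2),"Fcrate",(toL(np.r_[o["wrist_force"][:2]+np.array(P[:2]),0])[0,:2]).round(2),"op",o["opening"].round(3))
def pics(i,sb,db,wb=None):
    for n,b in (("scene",sb),("side",db),("wrist",wb)):
        if b is None: continue
        c=ctrl.camera(n); k=min(800/(b[2]-b[0]),600/(b[3]-b[1]),6); crop(c,b,k,f"{n}{i}.png"); print(n,b,round(k,3))
E
python3 - <<'E'
from h import *
pics(6,(250,70,370,190),(180,60,320,200),(60,60,460,380)); st()
E
```

```text
scene (250, 70, 370, 190) 5.0
side (180, 60, 320, 200) 4.286
wrist (60, 60, 460, 380) 1.875Traceback (most recent call last):
  File "<stdin>", line 2, in <module>
  File "h.py", line 29, in st
    print("t",round(o["time_s"],2),"tcp",o["eef_pos"].round(4),"crate",(toL(o["eef_pos"])*1000).round(1),"yaw",np.degrees(np.arctan2(m[1,0],m[0,0])).round(2),"tilt",m[:,2].round(4),"F",o["wrist_force"].round(2),"Fcrate",(toL(np.r_[o["wrist_force"][:2]+np.array(P[:2]),0])[0,:2]).round(2),"op",o["opening"].round(3))
                                                                                                                                                                                                                                                                                                     ^^^^^^^^^^^^^^^^^^
AttributeError: 'float' object has no attribute 'round'
```

View pics/scene6.png

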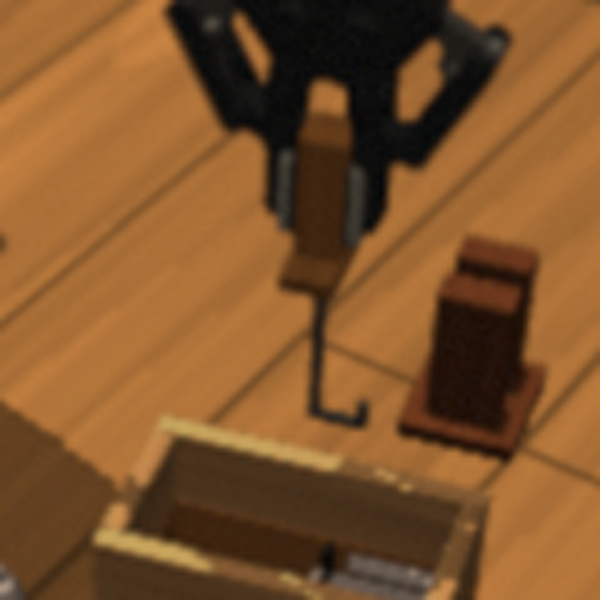

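View pics/side6.png

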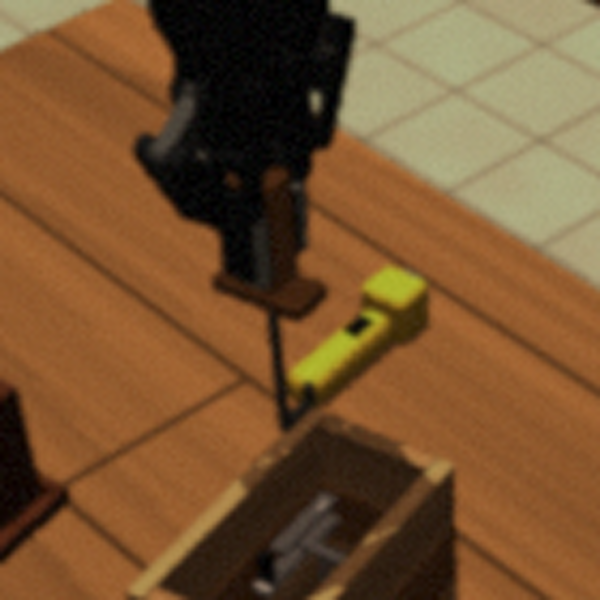

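View pics/wrist6.png

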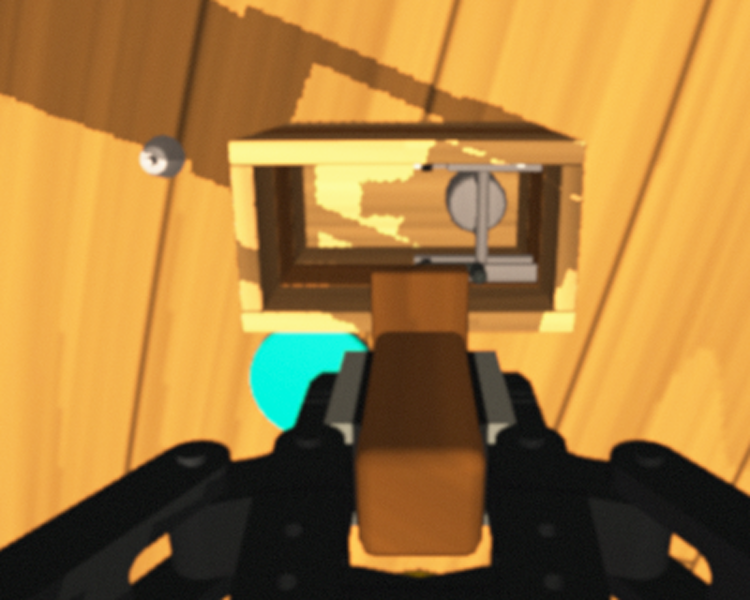

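```bash
sed -i 's/o\["opening"\].round(3)/round(o["opening"],3)/' h.py; python3 - <<'E'
from h import *
s=ctrl.camera("scene");d=ctrl.camera("side");st()
for n,a,b in [("corner",(313.4,152.4),(246.7,159.2)),("tiptop",(322.4,150.6),(251.6,151))]:
    x,e=tri([s,d],[a,b]); print(n,x.round(4),e,(toL(x)*1000).round(1))
E
```

```text
t 7.55 tcp [0.5659 0.0345 0.3785] crate [[  1.4   1.8 378.5]] yaw 15.14 tilt [ 1.e-04  0.e+00 -1.e+00] F [-0.83  0.02 -1.7 ] Fcrate [-0.8   0.24] op 0.25
corner [0.5683 0.0363 0.2069] [[0.1, -0.2], [0.1, 0.2]] [[  4.2   2.9 206.9]]
tiptop [0.5871 0.0419 0.2163] [[-0.1, 0.2], [-0.1, -0.2]] [[ 23.8   3.5 216.3]]
```

move_arm:
  rows: "-0.1 0.15 2 0 0 0 0;0 0 3 0 0 0 0;0 0 3 0 0 0 0;0 0 2.5 0 0 0 0;0 0 2 0 0 0 0;0 0 1.2 0 0 0 0;0 0 1.1 0 0 0 0;0 0 0 0 0 0 0;0 0 0 0 0 0 0"

```text
time_s: 8.45
eef_pos: [0.5658, 0.0322, 0.2312]
eef_rot: [0.0, 0.991, 0.131, 0.0]
wrist_force: [0.5, 0.3, -2.5]
opening: 0.25
```

```bash
python3 - <<'E'
from h import *
st();pics(7,(250,110,370,230),(190,110,310,230),(120,60,420,285))
E
```

```text
t 8.45 tcp [0.5658 0.0322 0.2312] crate [[  0.7  -0.4 231.2]] yaw 15.1 tilt [ 9.e-04 -1.e-04 -1.e+00] F [ 0.45  0.27 -2.54] Fcrate [0.51 0.15] op 0.25
scene (250, 110, 370, 230) 5.0
side (190, 110, 310, 230) 5.0
wrist (120, 60, 420, 285) 2.667
```

View pics/side7.png

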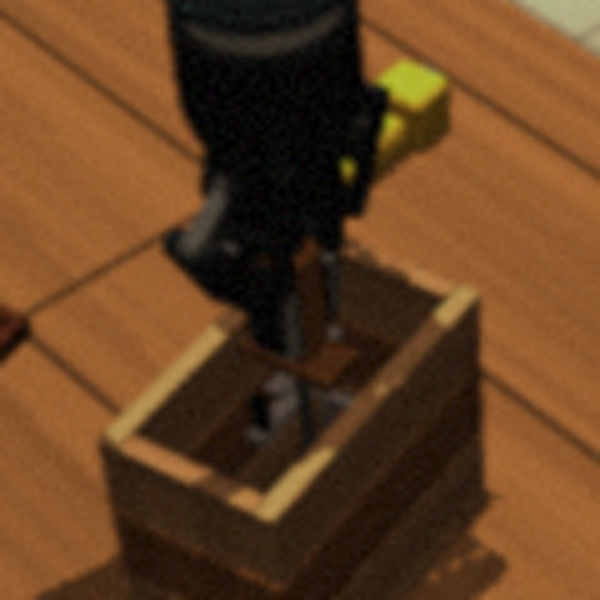

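View pics/wrist7.png

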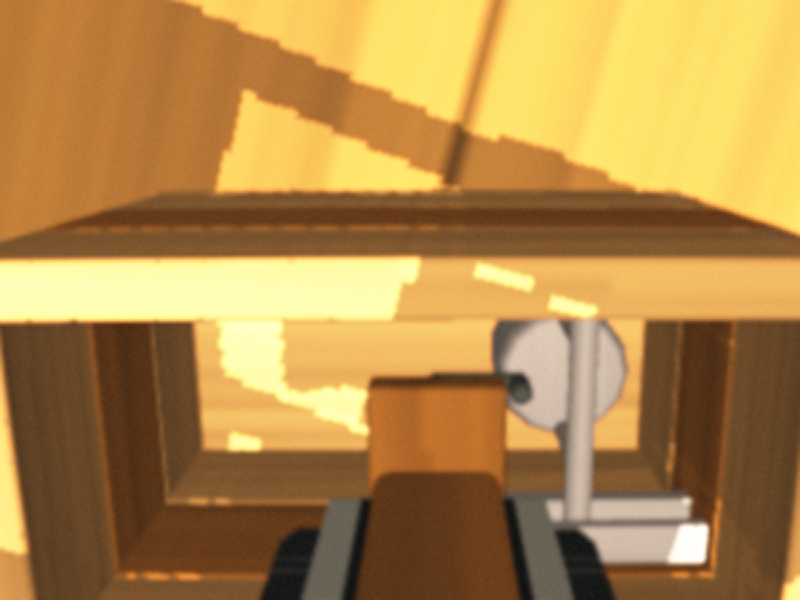

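move_arm:
  rows: "0.5 0 0 0 0 0 0;0.6 0 0 0 0 0 0;0.6 0 0 0 0 0 0;0.5 0 0 0 0 0 0;0.35 0 0 0 0 0 0;0 0 0 0 0 0 0;0 0 0 0 0 0 0"

```text
time_s: 9.3
eef_pos: [0.5899, 0.0389, 0.2303]
eef_rot: [-0.0, 0.991, 0.131, -0.0]
wrist_force: [-0.1, 0.7, -0.1]
opening: 0.25
```

```bash
python3 - <<'E'
from h import *
st();pics(8,None,(190,110,310,230),(120,60,420,285))
E
```

```text
t 9.3 tcp [0.5899 0.0389 0.2303] crate [[ 2.580e+01 -2.000e-01  2.303e+02]] yaw 15.11 tilt [-5.e-04 -0.e+00 -1.e+00] F [-0.13  0.69 -0.09] Fcrate [0.05 0.7 ] op 0.25
side (190, 110, 310, 230) 5.0
wrist (120, 60, 420, 285) 2.667
```

View pics/wrist8.png

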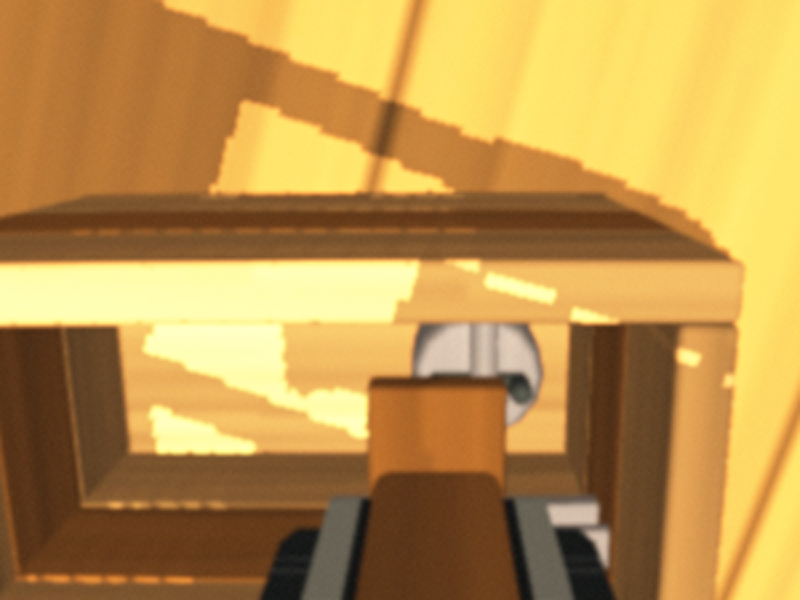

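View pics/side8.png

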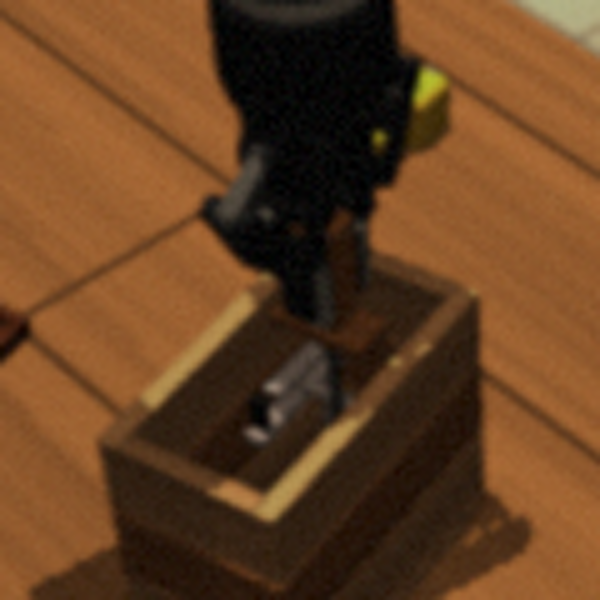

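move_arm:
  rows: "0 0 -0.5 0 0 0 0;0 0 -0.5 0 0 0 0;0 0 -0.4 0 0 0 0;0 0 0 0 0 0 0;0 0 0 0 0 0 0;-0.2 0 0 0 0 0 0;-0.2 0 0 0 0 0 0;-0.2 0 0 0 0 0 0;-0.2 0 0 0 0 0 0;0 0 0 0 0 0 0;0 0 0 0 0 0 0"

```text
time_s: 10.5
eef_pos: [0.5822, 0.0368, 0.2444]
eef_rot: [-0.0, 0.991, 0.131, -0.0]
wrist_force: [0.6, 0.6, -0.9]
opening: 0.246
```

```bash
python3 - <<'E'
from h import *
st();pics(9,None,None,(120,60,420,285))
E
```

```text
t 10.5 tcp [0.5822 0.0368 0.2444] crate [[ 1.770e+01 -2.000e-01  2.444e+02]] yaw 15.1 tilt [-1.e-04  0.e+00 -1.e+00] F [ 0.63  0.58 -0.87] Fcrate [0.76 0.4 ] op 0.246
wrist (120, 60, 420, 285) 2.667
```

View pics/wrist9.png

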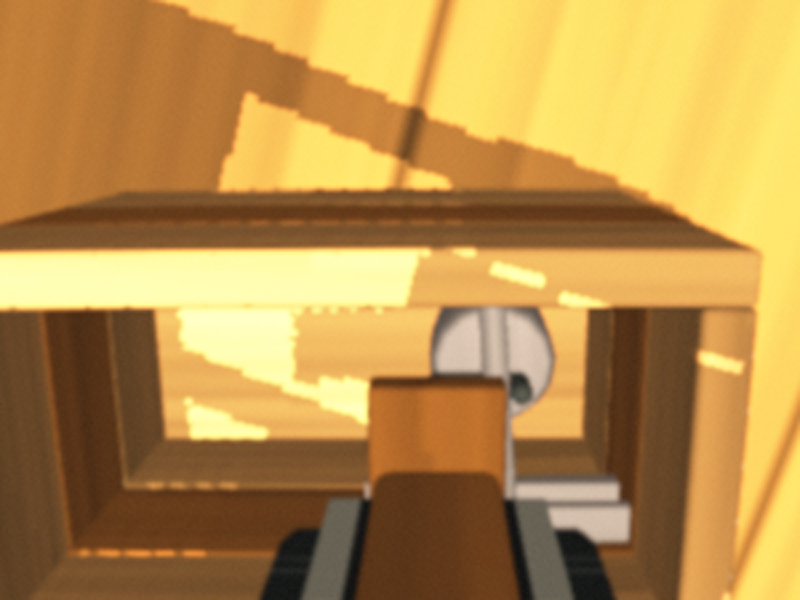

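move_arm:
  rows: "-0.2 0 0 0 0 0 0;-0.2 0 0 0 0 0 0;-0.2 0 0 0 0 0 0;-0.2 0 0 0 0 0 0;-0.2 0 0 0 0 0 0;-0.2 0 0 0 0 0 0;-0.2 0 0 0 0 0 0;-0.2 0 0 0 0 0 0;-0.1 0 0 0 0 0 0;0 0 0 0 0 0 0;0 0 0 0 0 0 0;0 0 0 0 0 0 0"

```text
time_s: 11.75
eef_pos: [0.5658, 0.0324, 0.2444]
eef_rot: [-0.0, 0.991, 0.131, -0.0]
wrist_force: [1.0, 0.8, -1.4]
opening: 0.255
```

```bash
cat >> h.py <<'E'
def favg(n=6):
    F=[];T=[]
    for _ in range(n):
        ctrl.camera("side"); o=ctrl.get_obs(); F.append(o["wrist_force"]);T.append(o["torque"])
    F=np.array(F); a=P[2]; m=F.mean(0); print("Favg crate x,y,z",round(m[0]*np.cos(a)+m[1]*np.sin(a),2),round(-m[0]*np.sin(a)+m[1]*np.cos(a),2),round(m[2],2),"sd",F.std(0).round(2),"T",np.mean(T,0).round(3))
E
python3 - <<'E'
from h import *
st();pics(10,None,None,(120,60,420,285));favg()
E
```

```text
t 11.75 tcp [0.5658 0.0324 0.2444] crate [[ 7.000e-01 -2.000e-01  2.444e+02]] yaw 15.1 tilt [-3.e-04  0.e+00 -1.e+00] F [ 0.98  0.83 -1.42] Fcrate [1.16 0.54] op 0.255
wrist (120, 60, 420, 285) 2.667
Favg crate x,y,z 0.59 -0.32 -0.99 sd [0.18 0.36 0.61] T [-0.008 -0.071 -0.007]
```

View pics/wrist10.png

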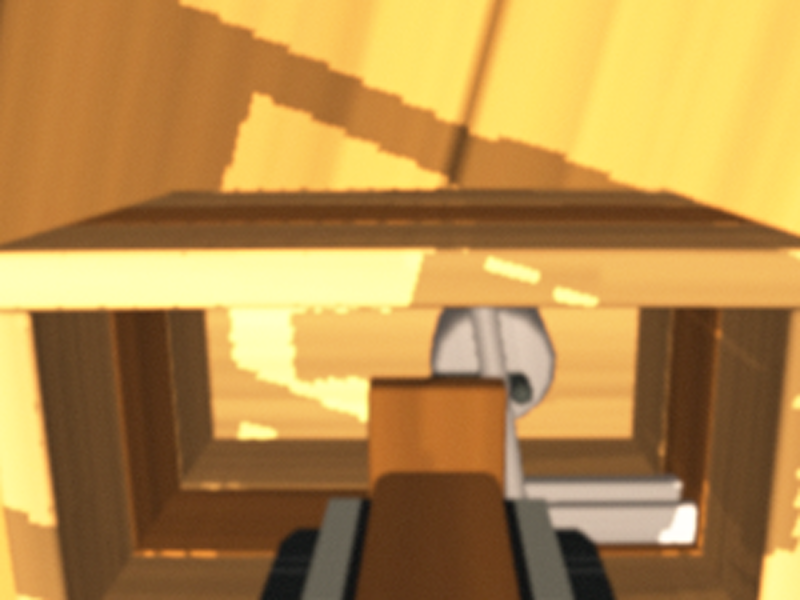

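move_arm:
  rows: "-0.1 0 0 0 0 0 0;-0.1 0 0 0 0 0 0;-0.1 0 0 0 0 0 0;-0.1 0 0 0 0 0 0;-0.1 0 0 0 0 0 0;0 0 0 0 0 0 0;0 0 0 0 0 0 0"

```text
time_s: 12.8
eef_pos: [0.561, 0.0311, 0.2445]
eef_rot: [-0.0, 0.991, 0.131, -0.0]
wrist_force: [1.0, -0.8, -1.4]
opening: 0.254
```

```bash
python3 - <<'E'
from h import *
st();pics(11,None,(190,110,310,230),(120,60,420,285));favg(8)
E
```

```text
t 12.8 tcp [0.561  0.0311 0.2445] crate [[-4.200e+00 -2.000e-01  2.445e+02]] yaw 15.1 tilt [-1.e-04  0.e+00 -1.e+00] F [ 0.97 -0.77 -1.37] Fcrate [ 0.73 -0.99] op 0.254
side (190, 110, 310, 230) 5.0
wrist (120, 60, 420, 285) 2.667
Favg crate x,y,z 0.66 -0.29 -0.95 sd [0.6  0.48 0.48] T [-0.052 -0.196 -0.014]
```

View pics/wrist11.png

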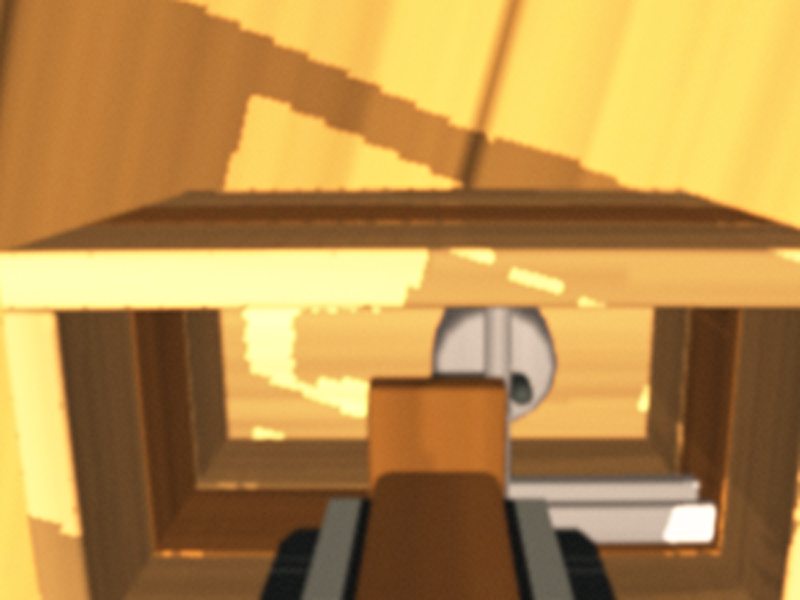

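View pics/side11.png

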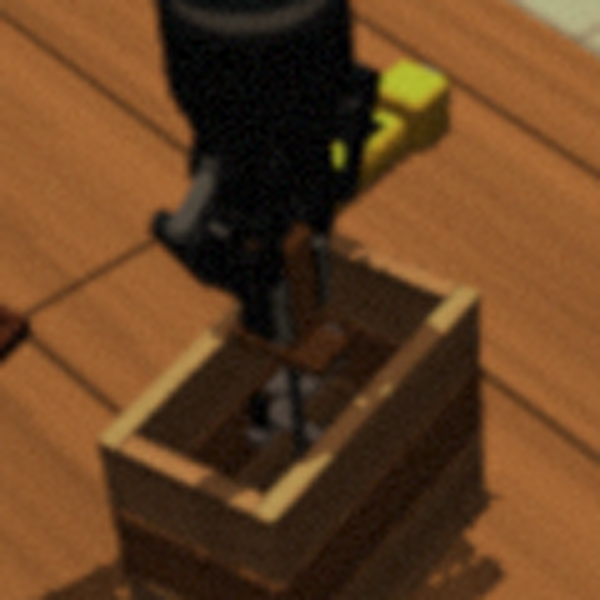

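move_arm:
  rows: "-0.1 0 0 0 0 0 0;0 0 0 0 0 0 0;-0.1 0 0 0 0 0 0;0 0 0 0 0 0 0;0 0 0 0 0 0 0"

```text
time_s: 13.8
eef_pos: [0.5592, 0.0306, 0.2446]
eef_rot: [0.0, 0.991, 0.131, 0.0]
wrist_force: [2.0, 1.2, -1.1]
opening: 0.251
```

```bash
python3 - <<'E'
from h import *
st();pics(12,None,None,(120,60,420,285));favg(8)
E
```

```text
t 13.8 tcp [0.5592 0.0306 0.2446] crate [[ -6.1  -0.3 244.6]] yaw 15.1 tilt [ 5.e-04  0.e+00 -1.e+00] F [ 2.04  1.18 -1.12] Fcrate [2.28 0.61] op 0.251
wrist (120, 60, 420, 285) 2.667
Favg crate x,y,z 2.57 -0.37 -1.64 sd [0.54 0.31 0.45] T [ 0.082 -0.683  0.005]
```

View pics/wrist12.png

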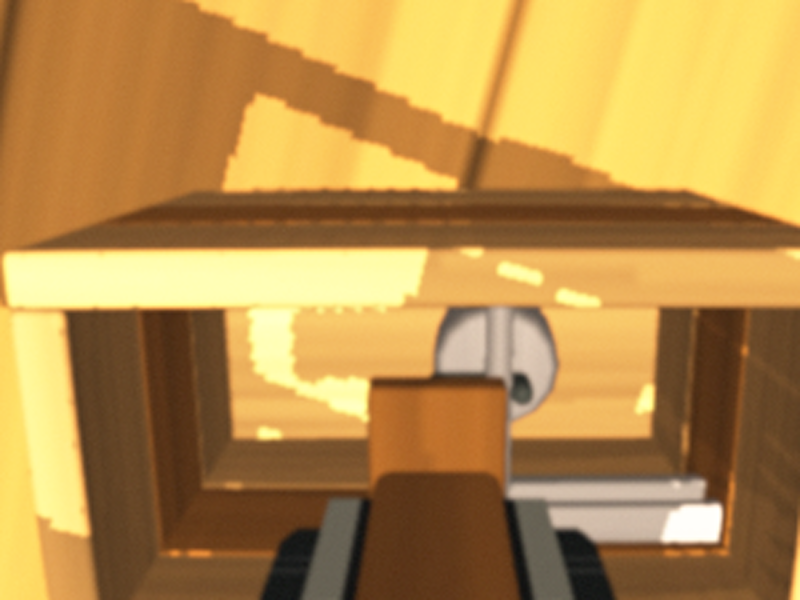

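move_arm:
  rows: "-0.04 0 0 0 0 0 0;0 0 -0.2 0 0 0 0;0 0 -0.2 0 0 0 0;0 0 -0.2 0 0 0 0;0 0 0 0 0 0 0;0 0 0 0 0 0 0"

```text
time_s: 14.85
eef_pos: [0.5586, 0.0305, 0.2504]
eef_rot: [-0.0, 0.991, 0.131, -0.0]
wrist_force: [2.5, 0.6, -3.4]
opening: 0.249
```

```bash
python3 - <<'E'
from h import *
st();favg(5)
E
```

```text
t 14.85 tcp [0.5586 0.0305 0.2504] crate [[-6.700e+00 -1.000e-01  2.504e+02]] yaw 15.1 tilt [-3.e-04  2.e-04 -1.e+00] F [ 2.48  0.59 -3.37] Fcrate [ 2.55 -0.08] op 0.249
Favg crate x,y,z 2.09 0.7 -3.67 sd [0.41 0.29 0.32] T [ 0.31  -0.499  0.017]
```

move_arm:
  rows: "0 0 -0.2 0 0 0 0;0 0 -0.2 0 0 0 0;0 0 -0.2 0 0 0 0;0 0 0 0 0 0 0;0 0 0 0 0 0 0"

```text
time_s: 15.6
eef_pos: [0.5588, 0.0304, 0.2568]
eef_rot: [0.0, 0.991, 0.131, 0.0]
wrist_force: [1.5, -0.4, -2.5]
opening: 0.249
```

```bash
python3 - <<'E'
from h import *
st();favg(4);pics(13,None,(190,110,310,230),(120,60,420,285))
E
```

```text
t 15.6 tcp [0.5588 0.0304 0.2568] crate [[ -6.5  -0.3 256.8]] yaw 15.1 tilt [ 5.e-04 -1.e-04 -1.e+00] F [ 1.47 -0.42 -2.55] Fcrate [ 1.31 -0.79] op 0.249
Favg crate x,y,z 2.11 0.19 -1.87 sd [0.43 0.26 0.52] T [ 0.156 -0.502 -0.013]
side (190, 110, 310, 230) 5.0
wrist (120, 60, 420, 285) 2.667
```

View pics/wrist13.png

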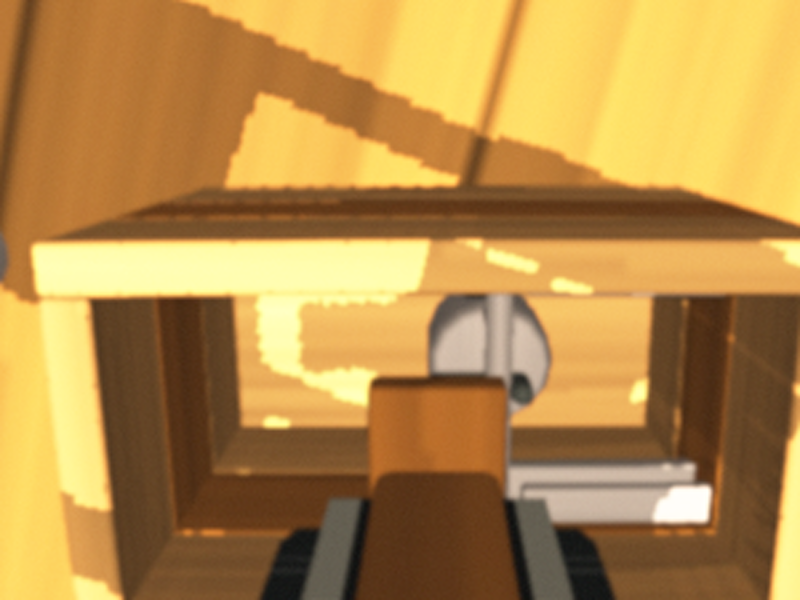

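View pics/side13.png

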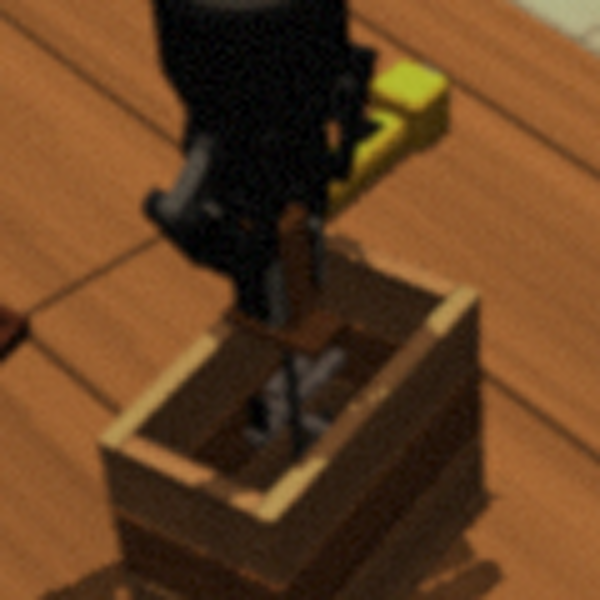

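move_arm:
  rows: "0 0 -0.2 0 0 0 0;0 0 -0.2 0 0 0 0;0 0 -0.2 0 0 0 0;0 0 -0.2 0 0 0 0;0 0 -0.2 0 0 0 0;0 0 -0.2 0 0 0 0;0 0 -0.2 0 0 0 0;0 0 0 0 0 0 0;0 0 0 0 0 0 0"

```text
time_s: 16.8
eef_pos: [0.5586, 0.0304, 0.2705]
eef_rot: [0.0, 0.991, 0.131, -0.0]
wrist_force: [0.2, -0.4, -3.3]
opening: 0.247
```

```bash
python3 - <<'E'
from h import *
st();favg(4);pics(14,(250,110,370,230),(190,110,310,230),(120,60,420,285))
E
```

```text
t 16.8 tcp [0.5586 0.0304 0.2705] crate [[ -6.7  -0.3 270.5]] yaw 15.1 tilt [-2.e-04 -0.e+00 -1.e+00] F [ 0.21 -0.35 -3.3 ] Fcrate [ 0.11 -0.4 ] op 0.247
Favg crate x,y,z -0.03 0.37 -3.21 sd [0.13 0.53 0.22] T [0.017 0.01  0.016]
scene (250, 110, 370, 230) 5.0
side (190, 110, 310, 230) 5.0
wrist (120, 60, 420, 285) 2.667
```

View pics/wrist14.png

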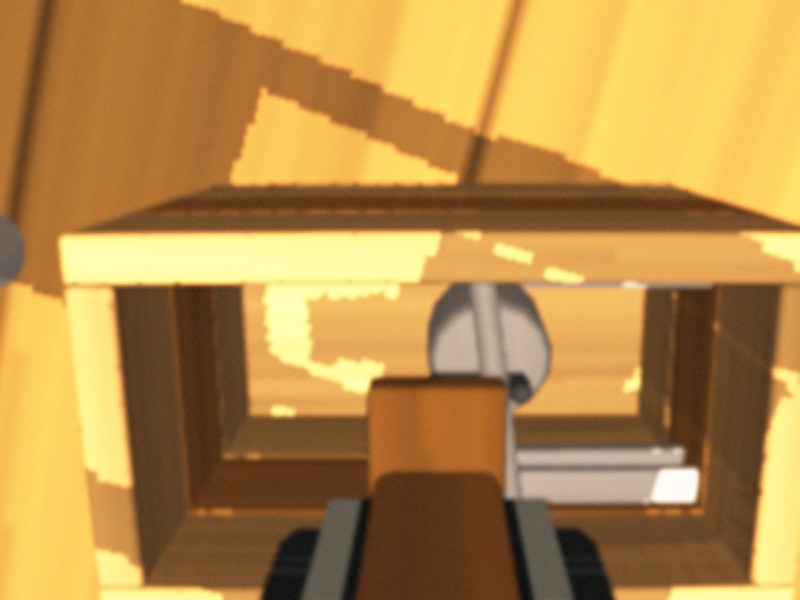

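View pics/side14.png

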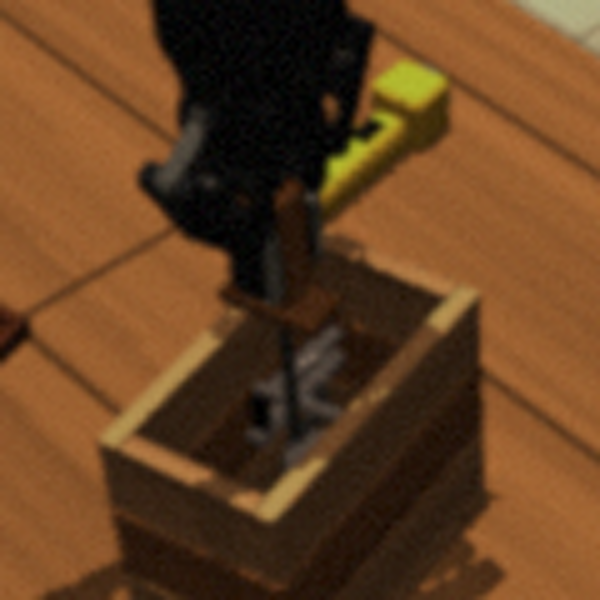

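move_arm:
  rows: "0 0 -0.4 0 0 0 0;0 0 -0.7 0 0 0 0;0 0 -1 0 0 0 0;0 0 -1 0 0 0 0;0 0 -1 0 0 0 0;0 0 -1 0 0 0 0;0 0 -1 0 0 0 0;0 0 -1 0 0 0 0;0 0 -1 0 0 0 0;0 0 -1 0 0 0 0;0 0 -1 0 0 0 0;0 0 -1 0 0 0 0;0 0 -1 0 0 0 0;0 0 -0.7 0 0 0 0;0 0 -0.4 0 0 0 0;0 0 0 0 0 0 0;0 0 0 0 0 0 0;0 0 0 0 0 0 0"

```text
time_s: 18.95
eef_pos: [0.5585, 0.0305, 0.4018]
eef_rot: [-0.0, 0.991, 0.131, -0.001]
wrist_force: [0.4, 0.5, -3.8]
opening: 0.25
```

```bash
python3 - <<'E'
from h import *
st();favg(3);pics(15,(240,50,380,190),(170,50,330,210),(120,60,420,285))
d=ctrl.camera("side");s=ctrl.camera("scene")
for n in("scene","side"):
  print([(round(a["confidence"],2),np.round(a["bbox"])) for a in ctrl.look_for(n,"coaster")])
E
```

```text
t 18.95 tcp [0.5585 0.0305 0.4018] crate [[-6.800e+00 -2.000e-01  4.018e+02]] yaw 15.1 tilt [-1.2e-03  2.0e-04 -1.0e+00] F [ 0.39  0.53 -3.83] Fcrate [0.51 0.41] op 0.25
Favg crate x,y,z 0.06 -0.07 -3.03 sd [0.39 0.04 0.4 ] T [0.011 0.036 0.023]
scene (240, 50, 380, 190) 4.286
side (170, 50, 330, 210) 3.75
wrist (120, 60, 420, 285) 2.667
[(0.96, array([128., 319., 182., 365.])), (0.69, array([239., 230., 282., 265.])), (0.68, array([226., 315., 274., 361.])), (0.61, array([300.,  84., 320., 149.]))]
[(0.91, array([368., 355., 418., 400.])), (0.8, array([306., 301., 357., 346.])), (0.79, array([262., 249., 310., 284.])), (0.69, array([249., 122., 281., 151.])), (0.62, array([371., 268., 417., 305.]))]
```

View pics/scene15.png

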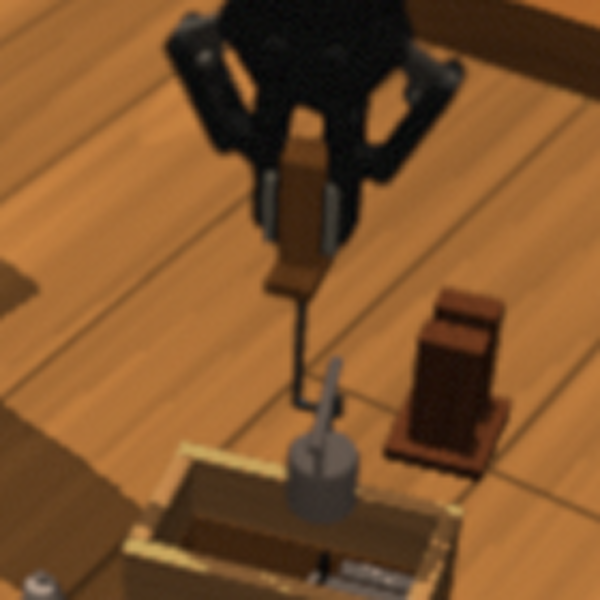

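View pics/side15.png

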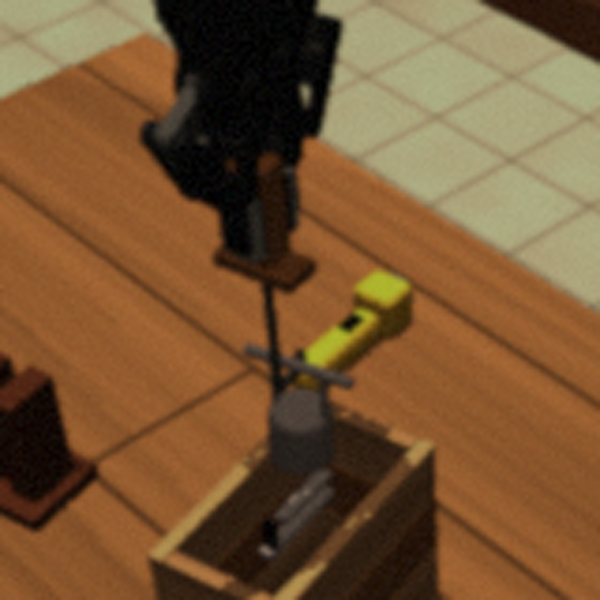

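View pics/wrist15.png

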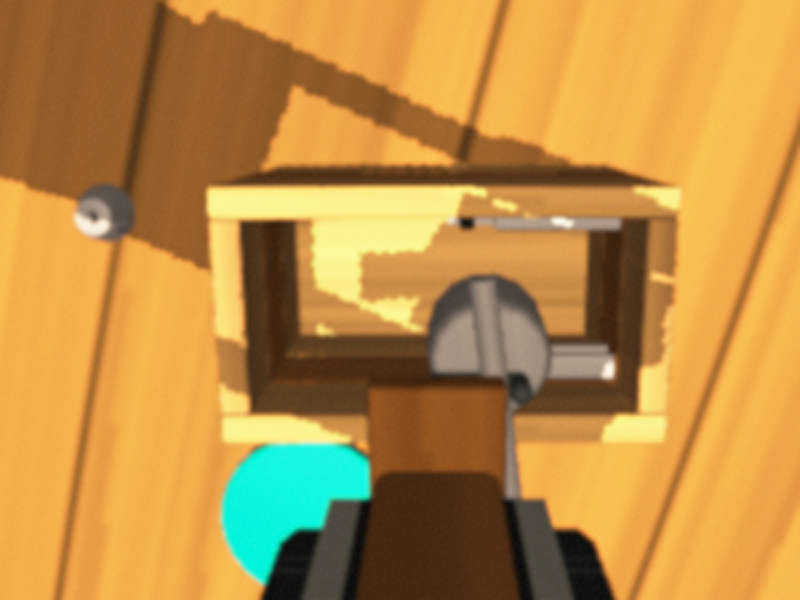

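```bash
python3 - <<'E'
from h import *
d=ctrl.camera("side");s=ctrl.camera("scene");st()
print(tri([s,d],[(314.9,160.8),(250.5,164.7)]))
pts=[]
for c,n in((s,"scene"),(d,"side")):
    hsv=cv2.cvtColor(c["color"],cv2.COLOR_BGR2HSV); 
    for a in ctrl.trace(n,"coaster"):
        m=a["region"]; h=np.median(hsv[m],0); 
        cn=max(cv2.findContours(m.astype(np.uint8),0,cv2.CHAIN_APPROX_NONE)[0],key=len).reshape(-1,2)
        W=onz(c,cn,.010)[:,:2].astype(np.float32); (cx,cy),r=cv2.minEnclosingCircle(W)
        print(n,round(a["confidence"],2),h,cx,cy,r)
E
```

```text
t 19.55 tcp [0.5587 0.0305 0.4025] crate [[-6.600e+00 -2.000e-01  4.025e+02]] yaw 15.1 tilt [-0.  0. -1.] F [ 0.22 -0.41 -3.01] Fcrate [ 0.1  -0.45] op 0.248
(array([0.57521767, 0.03373386, 0.18793912]), [[0.2, -0.3], [0.2, 0.3]])
scene 0.93 [ 11. 185. 196.] 0.5109857320785522 -0.2846440374851227 0.04827609658241272
scene 0.92 [ 31. 228. 204.] 0.6591512560844421 -0.32017388939857483 0.04980744421482086
scene 0.63 [ 84. 217. 162.] 0.5295529961585999 -0.12454219907522202 0.0507669597864151
scene 0.59 [ 31. 234. 203.] 0.5053393840789795 -0.44523030519485474 0.04993573948740959
scene 0.24 [ 23. 232. 160.] 0.7812454104423523 0.25517523288726807 0.06436505913734436
side 0.95 [ 32. 193. 180.] 0.658294677734375 -0.31745046377182007 0.04933849722146988
side 0.9 [ 32. 192. 174.] 0.5054410099983215 -0.44093674421310425 0.04932691529393196
side 0.66 [ 10. 187. 169.] 0.5098994970321655 -0.28263917565345764 0.0485977865755558
side 0.66 [ 82. 194. 137.] 0.5278429388999939 -0.1211971640586853 0.05017431080341339
side 0.27 [  9. 193.  25.] 0.5353248715400696 0.3435296416282654 0.09911008179187775
```

move_arm:
  rows: "-0.21 0.43 0 0 0 0 0;-0.43 0.85 0 0 0 0 0;-0.64 1.28 0 0 0 0 0;-0.855 1.7 0 0 0 0 0;-0.855 1.7 0 0 0 0 0;-0.855 1.7 0 0 0 0 0;-0.855 1.7 0 0 0 0 0;-0.855 1.7 0 0 0 0 0;-0.855 1.7 0 0 0 0 0;-0.855 1.7 0 0 0 0 0;-0.855 1.7 0 0 0 0 0;-0.855 1.7 0 0 0 0 0;-0.855 1.7 0 0 0 0 0;-0.855 1.7 0 0 0 0 0;-0.855 1.7 0 0 0 0 0;-0.855 1.7 0 0 0 0 0;-0.855 1.7 0 0 0 0 0;-0.64 1.28 0 0 0 0 0;-0.43 0.85 0 0 0 0 0;-0.21 0.43 0 0 0 0 0"

```text
time_s: 21.65
eef_pos: [0.4933, -0.2877, 0.4024]
eef_rot: [-0.0, 0.991, 0.131, -0.0]
wrist_force: [0.7, 0.9, -3.5]
opening: 0.246
```

move_arm:
  rows: "0 0 0.5 0 0 0 0;0 0 1 0 0 0 0;0 0 1.5 0 0 0 0;0 0 1.5 0 0 0 0;0 0 1.5 0 0 0 0;0 0 1.5 0 0 0 0;0 0 1 0 0 0 0;0 0 0.5 0 0 0 0;0 0 0 0 0 0 0;0 0 0 0 0 0 0;0 0 0 0 0 0 0"

```text
time_s: 22.75
eef_pos: [0.4941, -0.2869, 0.3134]
eef_rot: [0.001, 0.991, 0.131, 0.001]
wrist_force: [-0.5, 0.1, -3.0]
opening: 0.25
```

```bash
python3 - <<'E'
from h import *
st();pics(16,(160,190,280,310),(270,190,410,330),(100,60,460,330))
E
```

```text
t 22.75 tcp [ 0.4941 -0.2869  0.3134] crate [[-151.6 -289.8  313.4]] yaw 15.1 tilt [ 0.0013 -0.0011 -1.    ] F [-0.47  0.1  -2.96] Fcrate [-0.43  0.22] op 0.25
scene (160, 190, 280, 310) 5.0
side (270, 190, 410, 330) 4.286
wrist (100, 60, 460, 330) 2.222
```

View pics/scene16.png

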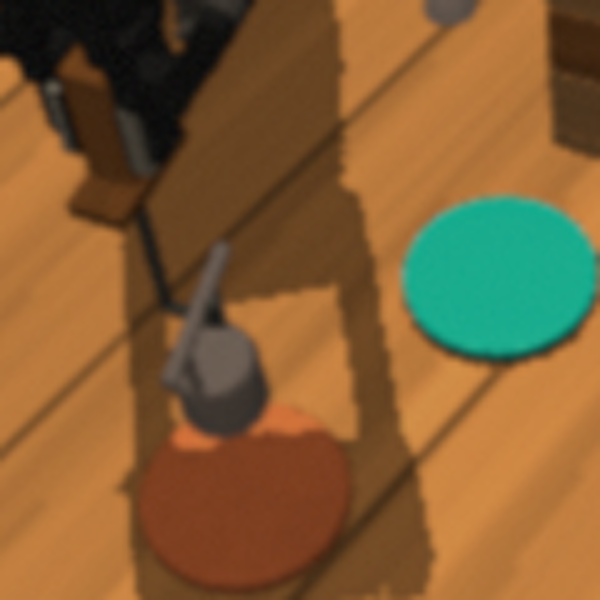

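View pics/side16.png

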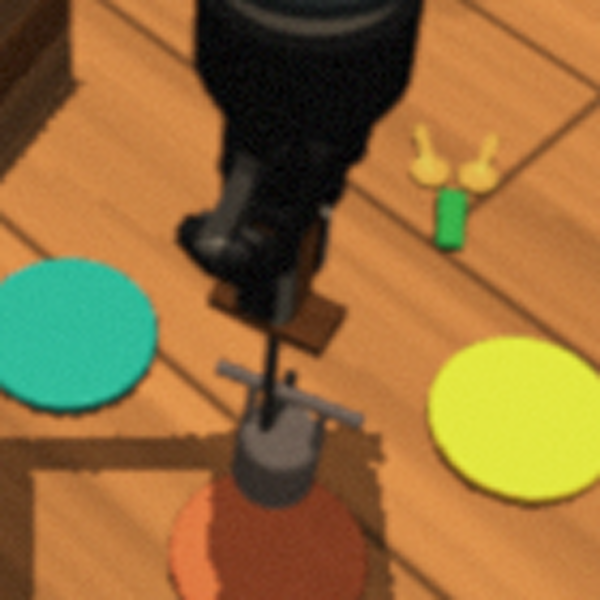

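View pics/wrist16.png

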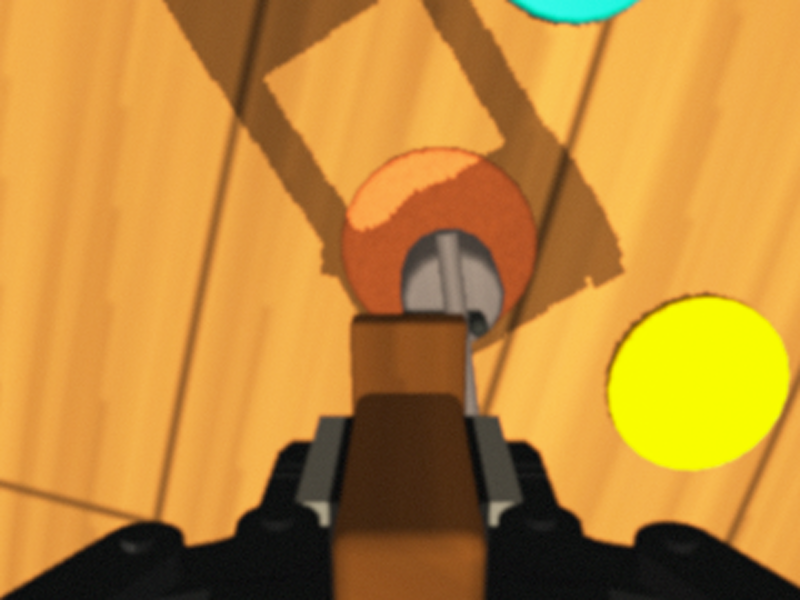

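```bash
python3 - <<'E'
from h import *
d=ctrl.camera("side");s=ctrl.camera("scene");st()
print(tri([s,d],[(204.8,266.4),(334.4,296.2)]))
E
```

```text
t 23.0 tcp [ 0.4938 -0.2867  0.3128] crate [[-151.8 -289.6  312.8]] yaw 15.1 tilt [ 5.e-04 -5.e-04 -1.e+00] F [ 0.4   1.01 -3.32] Fcrate [0.65 0.87] op 0.252
(array([ 0.51195714, -0.28114075,  0.09464624]), [[0.1, -0.1], [0.1, 0.1]])
```

move_arm:
  rows: "-0.21 0.2 0.5 0 0 0 0;0 0 1 0 0 0 0;0 0 1.2 0 0 0 0;0 0 1.2 0 0 0 0;0 0 1 0 0 0 0;0 0 0.6 0 0 0 0;0 0 0.3 0 0 0 0;0 0 0.2 0 0 0 0;0 0 0 0 0 0 0;0 0 0 0 0 0 0;0 0 0 0 0 0 0"

```text
time_s: 24.1
eef_pos: [0.4924, -0.2893, 0.253]
eef_rot: [0.0, 0.991, 0.131, 0.0]
wrist_force: [0.9, 0.4, -2.4]
opening: 0.249
```

```bash
python3 - <<'E'
from h import *
st();favg(4);pics(17,None,(270,210,410,350),(100,60,460,330))
E
```

```text
t 24.1 tcp [ 0.4924 -0.2893  0.253 ] crate [[-153.8 -291.7  253. ]] yaw 15.1 tilt [ 7.e-04 -7.e-04 -1.e+00] F [ 0.85  0.37 -2.43] Fcrate [0.92 0.13] op 0.249
Favg crate x,y,z -0.18 -0.04 -2.79 sd [0.14 0.46 0.31] T [0.008 0.019 0.021]
side (270, 210, 410, 350) 4.286
wrist (100, 60, 460, 330) 2.222
```

View pics/side17.png

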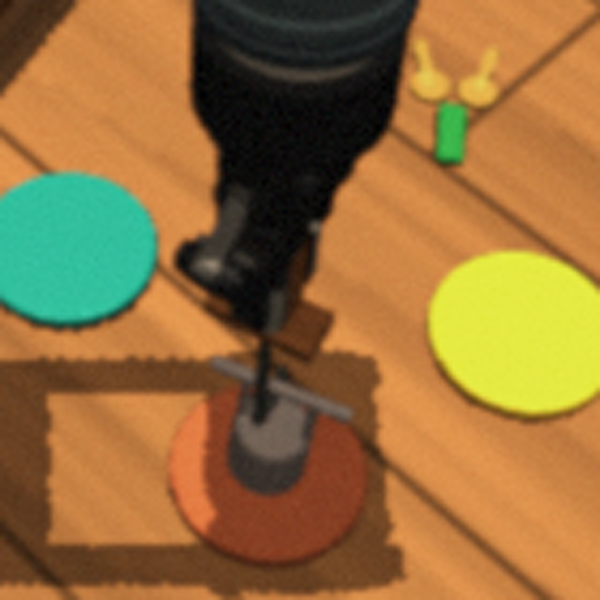

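View pics/wrist17.png

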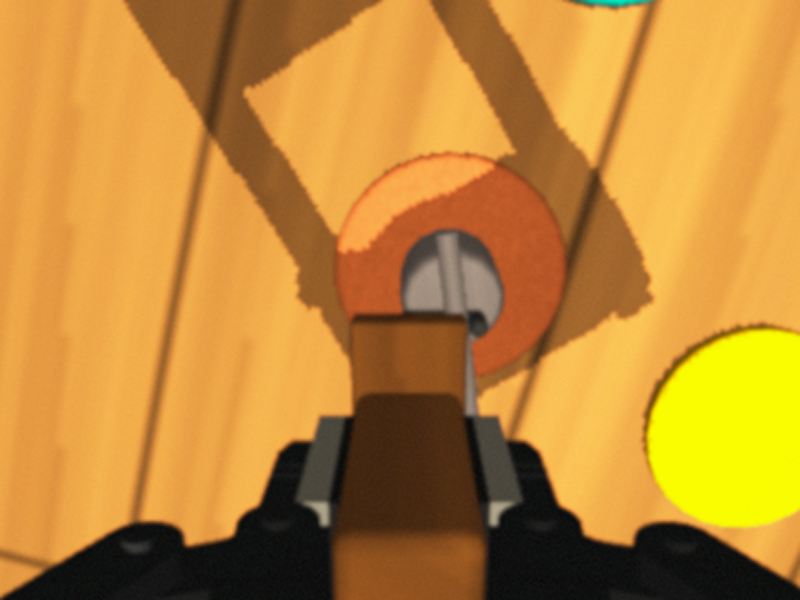

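move_arm:
  rows: "0 0 0.3 0 0 0 0;0 0 0.2 0 0 0 0;0 0 0.1 0 0 0 0;0 0 0.1 0 0 0 0;0 0 0.1 0 0 0 0;0 0 0.1 0 0 0 0;0 0 0.1 0 0 0 0;0 0 0.2 0 0 0 0;0 0 0.2 0 0 0 0;0 0 0 0 0 0 0;0 0 0 0 0 0 0"

```text
time_s: 25.5
eef_pos: [0.4921, -0.2891, 0.2383]
eef_rot: [-0.0, 0.991, 0.131, -0.0]
wrist_force: [0.2, -0.6, -1.8]
opening: 0.251
```

```bash
python3 - <<'E'
from h import *
st();favg(4);pics(18,None,(270,210,410,350),(100,60,460,330))
E
```

```text
t 25.5 tcp [ 0.4921 -0.2891  0.2383] crate [[-154.1 -291.4  238.3]] yaw 15.1 tilt [-4.e-04  2.e-04 -1.e+00] F [ 0.24 -0.65 -1.75] Fcrate [ 0.06 -0.69] op 0.251
Favg crate x,y,z 0.12 0.03 -1.24 sd [0.62 0.74 0.39] T [-0.     0.018  0.005]
side (270, 210, 410, 350) 4.286
wrist (100, 60, 460, 330) 2.222
```

View pics/side18.png

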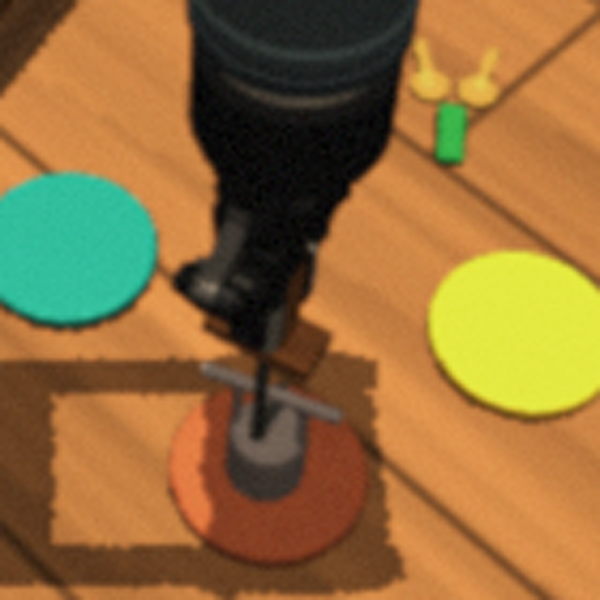

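View pics/wrist18.png

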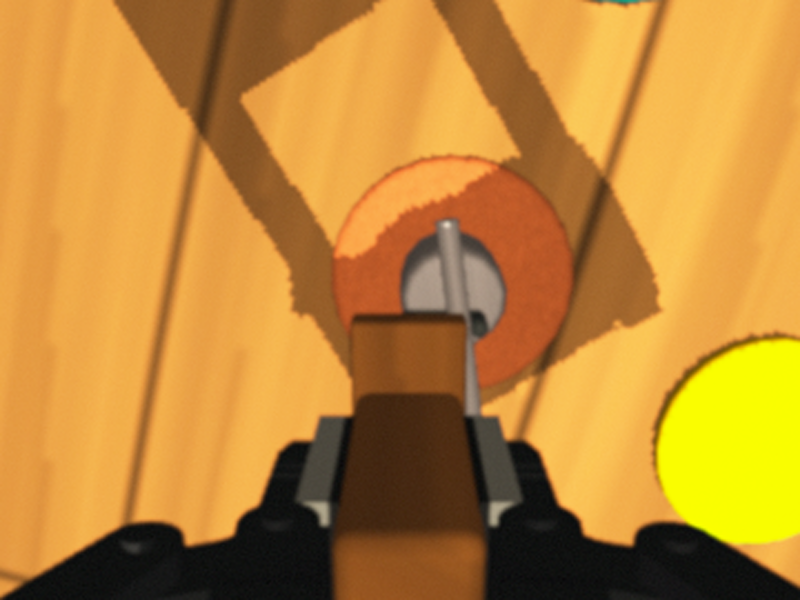

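move_arm:
  rows: "0 0 0.3 0 0 0 0;0 0 0.3 0 0 0 0;0 0 0.2 0 0 0 0;0 0 0 0 0 0 0;0 0 0 0 0 0 0;-0.2 0 0 0 0 0 0;-0.3 0 0 0 0 0 0;0 0 0 0 0 0 0;0 0 0 0 0 0 0"

```text
time_s: 26.7
eef_pos: [0.4873, -0.2905, 0.2306]
eef_rot: [0.0, 0.991, 0.131, 0.0]
wrist_force: [1.1, -0.2, -0.2]
opening: 0.253
```

```bash
python3 - <<'E'
from h import *
st();favg(4);pics(19,None,(270,210,410,350),(100,60,460,330))
E
```

```text
t 26.7 tcp [ 0.4873 -0.2905  0.2306] crate [[-159.1 -291.5  230.6]] yaw 15.09 tilt [ 2.e-04 -1.e-04 -1.e+00] F [ 1.06 -0.19 -0.24] Fcrate [ 0.97 -0.46] op 0.253
Favg crate x,y,z -0.14 -0.13 -1.17 sd [0.19 0.51 0.49] T [-0.04  -0.03  -0.016]
side (270, 210, 410, 350) 4.286
wrist (100, 60, 460, 330) 2.222
```

View pics/wrist19.png

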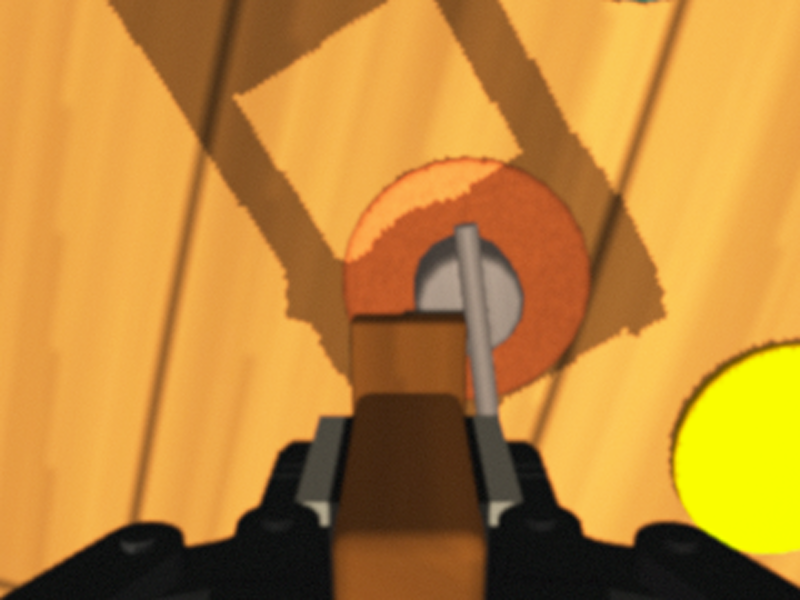

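move_arm:
  rows: "-0.3 0 0 0 0 0 0;-0.5 0 0 0 0 0 0;-0.6 0 0 0 0 0 0;-0.7 0 0 0 0 0 0;-0.7 0 0 0 0 0 0;-0.7 0 0 0 0 0 0;-0.5 0 0 0 0 0 0;0 0 0 0 0 0 0;0 0 0 0 0 0 0;0 0 0 0 0 0 0"

```text
time_s: 28.0
eef_pos: [0.449, -0.3008, 0.2306]
eef_rot: [0.0, 0.991, 0.131, 0.0]
wrist_force: [0.1, 0.6, -1.3]
opening: 0.255
```

```bash
python3 - <<'E'
from h import *
st();pics(20,(150,190,290,330),(270,210,410,350),(100,60,460,330))
E
```

```text
t 28.0 tcp [ 0.449  -0.3008  0.2306] crate [[-198.8 -291.5  230.6]] yaw 15.1 tilt [ 3.e-04 -1.e-04 -1.e+00] F [ 0.11  0.62 -1.31] Fcrate [0.26 0.57] op 0.255
scene (150, 190, 290, 330) 4.286
side (270, 210, 410, 350) 4.286
wrist (100, 60, 460, 330) 2.222
```

View pics/scene20.png

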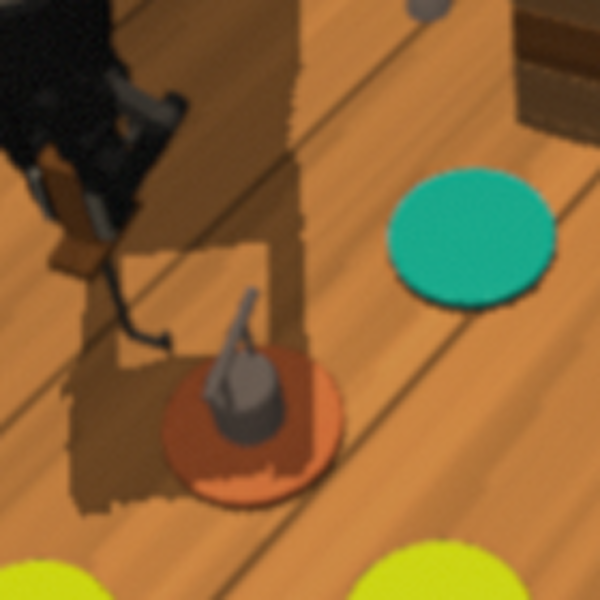

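View pics/side20.png

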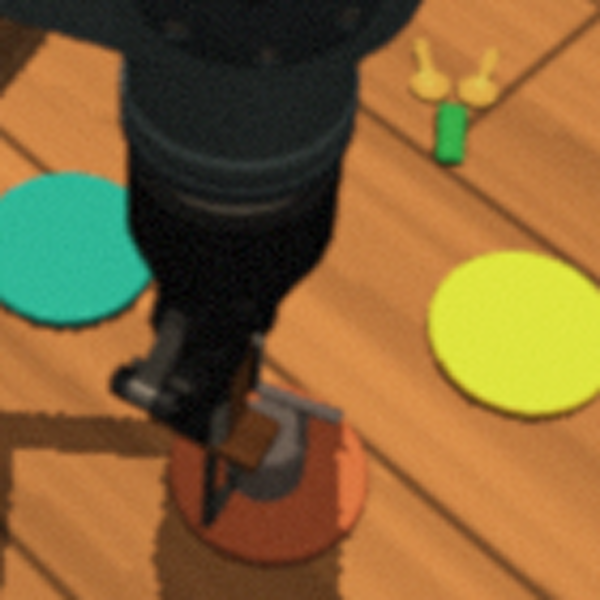

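move_arm:
  rows: "0 0 -1 0 0 1.6 0;0 0 -3 0 0 0 0;0 0 -4 0 0 0 0;0 0 -4 0 0 0 0;0 0 -3 0 0 0 0;0.6 -1.6 0 0 0 0 0;1.2 -3.3 0 0 0 0 0;1.35 -3.7 0 0 0 0 0;1.35 -3.7 0 0 0 0 0;1.35 -3.7 0 0 0 0 0;1.35 -3.7 0 0 0 0 0;1.35 -3.7 0 0 0 0 0;1.35 -3.7 0 0 0 0 0;1.35 -3.7 0 0 0 0 0;1.35 -3.7 0 0 0 0 0;1.35 -3.7 0 0 0 0 0;1.35 -3.7 0 0 0 0 0;1.35 -3.7 0 0 0 0 0;1.35 -3.7 0 0 0 0 0;1.35 -3.7 0 0 0 0 0"

```text
time_s: 30.15
eef_pos: [0.5122, 0.2619, 0.3798]
eef_rot: [0.0, 0.993, 0.117, -0.001]
wrist_force: [0.9, -0.1, -0.9]
opening: 0.249
```

move_arm:
  rows: "0.6 -1.9 0 0 0 0 0;0.3 -1.2 0 0 0 0 0;0 0 0 0 0 0 0;0 0 0 0 0 0 0;0 0 0 0 0 0 0"

```text
time_s: 30.65
eef_pos: [0.5148, 0.2909, 0.3804]
eef_rot: [0.0, 0.993, 0.117, -0.0]
wrist_force: [0.4, -0.8, -0.3]
opening: 0.251
```

```bash
python3 - <<'E'
from h import *
st();pics(21,(280,20,400,140),(120,20,280,180),(100,60,460,330))
import json
o=ctrl.get_obs()["eef_pos"]; d=np.array([.5165,.2976])-o[:2]; a=np.radians(13.5)
print("need tx,ty cm",(d[0]*np.cos(a)+d[1]*np.sin(a))*100,(d[0]*np.sin(a)-d[1]*np.cos(a))*100)
E
```

```text
t 30.65 tcp [0.5148 0.2909 0.3804] crate [[ 18.8 262.6 380.4]] yaw 13.42 tilt [-2.e-04 -4.e-04 -1.e+00] F [ 0.44 -0.84 -0.29] Fcrate [ 0.21 -0.93] op 0.251
scene (280, 20, 400, 140) 5.0
side (120, 20, 280, 180) 3.75
wrist (100, 60, 460, 330) 2.222
need tx,ty cm 0.3046317224262945 -0.6073904733218687
```

View pics/scene21.png

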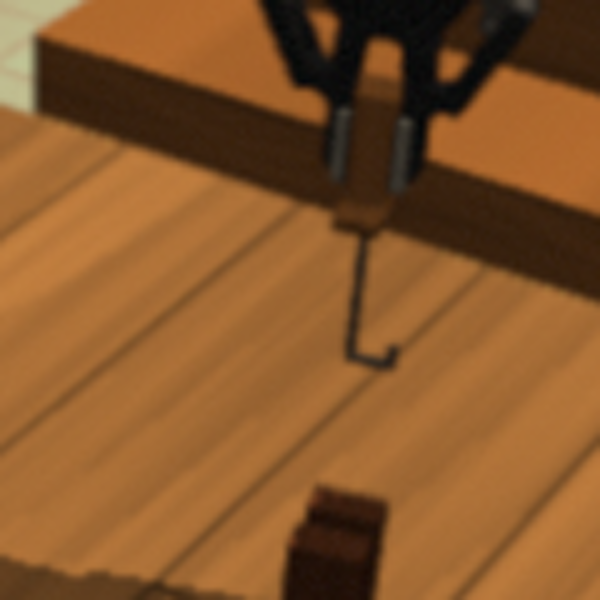

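View pics/side21.png

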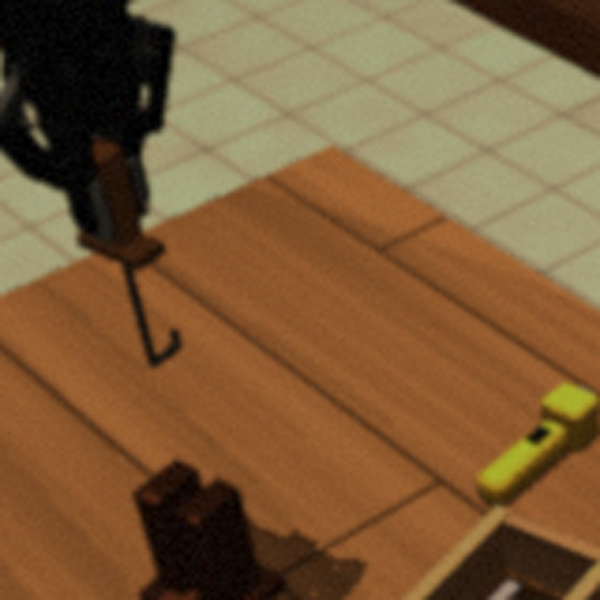

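View pics/wrist21.png

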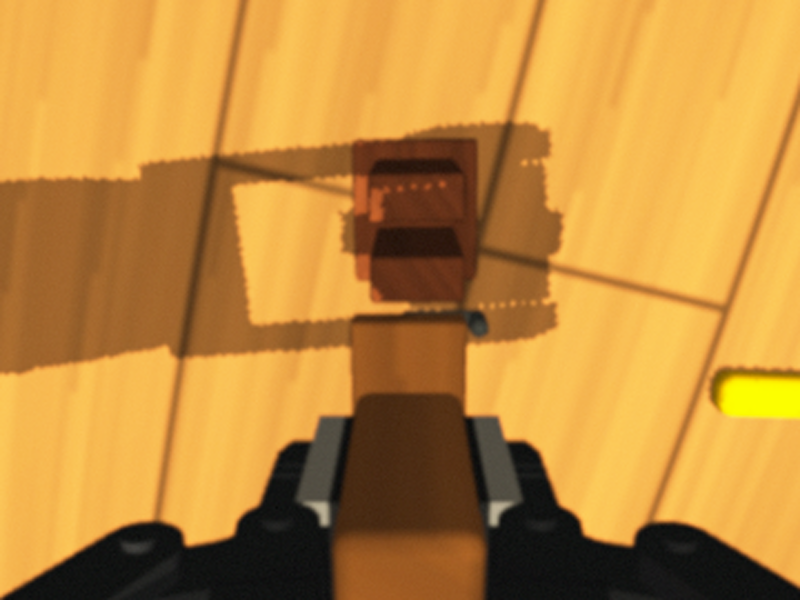

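move_arm:
  rows: "0.3 -0.6 0 0 0 0 0;0 0 2 0 0 0 0;0 0 2 0 0 0 0;0 0 0 0 0 0 0;0 0 0 0 0 0 0;0 0 0 0 0 0 0;0 0 0 0 0 0 0"

```text
time_s: 31.5
eef_pos: [0.5168, 0.2987, 0.3419]
eef_rot: [-0.0, 0.993, 0.118, 0.001]
wrist_force: [-0.0, -0.7, -1.3]
opening: 0.253
```

```bash
python3 - <<'E'
from h import *
def g():
    o=ctrl.get_obs()["eef_pos"]; return o
A=[g()]
pics(22,(290,60,390,160),(120,60,240,180),None); A.append(g())
for i in range(3): ctrl.camera("scene"); A.append(g())
o=np.mean(A,0);print(o); d=np.array([.5165,.2976])-o[:2]; a=np.radians(13.5);st()
print("need tx,ty cm",(d[0]*np.cos(a)+d[1]*np.sin(a))*100,(d[0]*np.sin(a)-d[1]*np.cos(a))*100)
E
```

```text
scene (290, 60, 390, 160) 6.0
side (120, 60, 240, 180) 5.0
[0.51651982 0.29858176 0.34130023]
t 31.75 tcp [0.5164 0.2985 0.3409] crate [[ 22.4 269.6 340.9]] yaw 13.5 tilt [ 6.e-04  2.e-04 -1.e+00] F [ 0.41 -0.02 -1.33] Fcrate [ 0.39 -0.12] op 0.254
need tx,ty cm -0.02484640626739819 0.09500089337864835
```

View pics/scene22.png

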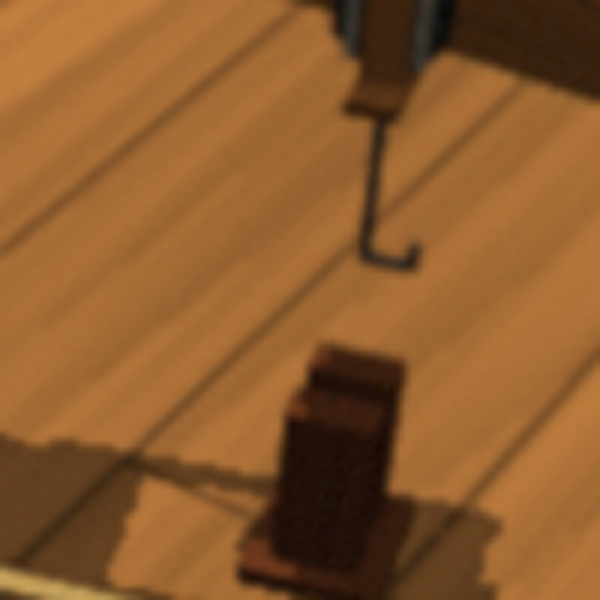

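View pics/side22.png

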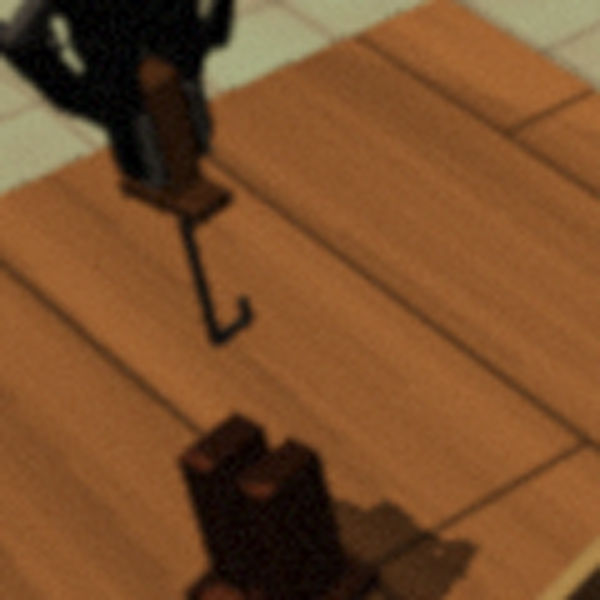

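move_arm:
  rows: "0 0.1 1.5 0 0 0 0;0 0 2 0 0 0 0;0 0 1.5 0 0 0 0;0 0 0.9 0 0 0 0;0 0 0 0 0 0 0;0 0 0 0 0 0 0;0 0 0 0 0 0 0"

```text
time_s: 32.45
eef_pos: [0.517, 0.2977, 0.2825]
eef_rot: [-0.0, 0.993, 0.118, 0.001]
wrist_force: [0.6, 0.7, -1.2]
opening: 0.251
```

```bash
python3 - <<'E'
from h import *
st();pics(23,(290,60,390,160),(120,80,240,200),None);st()
E
```

```text
t 32.45 tcp [0.517  0.2977 0.2825] crate [[ 22.8 268.6 282.5]] yaw 13.5 tilt [ 1.7e-03  6.0e-04 -1.0e+00] F [ 0.58  0.66 -1.2 ] Fcrate [0.73 0.49] op 0.251
scene (290, 60, 390, 160) 6.0
side (120, 80, 240, 200) 5.0
t 32.55 tcp [0.5169 0.2977 0.2825] crate [[ 22.7 268.7 282.5]] yaw 13.5 tilt [ 1.7e-03  6.0e-04 -1.0e+00] F [-0.77 -0.27 -0.12] Fcrate [-0.81 -0.06] op 0.251
```

View pics/scene23.png

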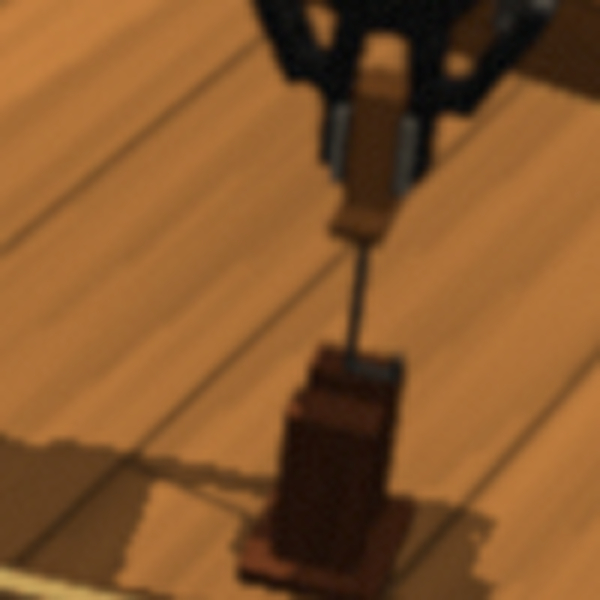

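View pics/side23.png

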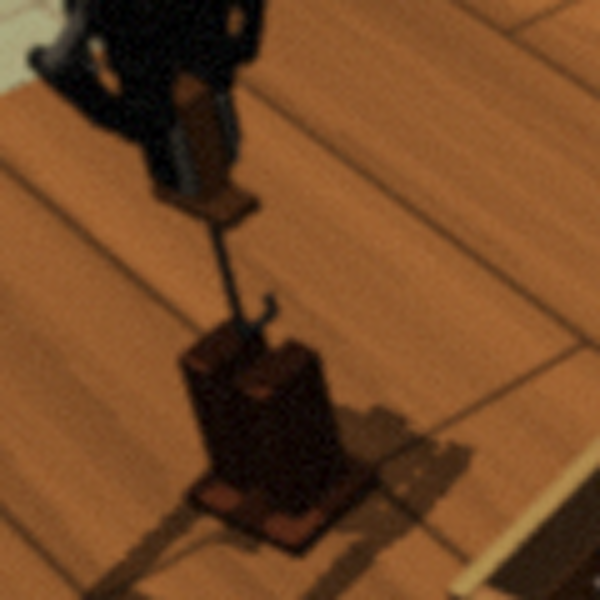

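move_arm:
  rows: "0 0 0.6 0 0 0 0;0 0 0.8 0 0 0 0;0 0 0.8 0 0 0 0;0 0 0 0 0 0 0"

```text
time_s: 32.95
eef_pos: [0.5156, 0.2972, 0.2573]
eef_rot: [0.0, 0.993, 0.118, -0.002]
wrist_force: [0.1, 0.4, -1.8]
opening: 0.249
```

move_arm:
  rows: "0 0 1 0 0 0 0;0 0 1.5 0 0 0 0;0 0 1.5 0 0 0 0;0 0 1.2 0 0 0 0;0 0 0.6 0 0 0 0;0 0 0 0 0 0 0;0 0 0 0 0 0 0"

```text
time_s: 33.65
eef_pos: [0.5167, 0.2976, 0.2016]
eef_rot: [-0.0, 0.993, 0.118, 0.0]
wrist_force: [-0.1, 0.5, -1.4]
opening: 0.255
```

```bash
python3 - <<'E'
from h import *
st();favg(3)
E
```

```text
t 33.65 tcp [0.5167 0.2976 0.2016] crate [[ 22.4 268.6 201.6]] yaw 13.5 tilt [ 3.e-04  1.e-04 -1.e+00] F [-0.14  0.51 -1.4 ] Fcrate [0.   0.53] op 0.255
Favg crate x,y,z 0.22 0.05 -0.85 sd [0.61 0.53 0.29] T [-0.008  0.018 -0.002]
```

move_arm:
  rows: "0 0 0.5 0 0 0 0;0 0 0.3 0 0 0 0;0 0 0.2 0 0 0 0;0 0 0.1 0 0 0 0;0 0 0 0 0 0 0;0 0 0 0 0 0 0"

```text
time_s: 34.4
eef_pos: [0.5165, 0.2975, 0.1905]
eef_rot: [-0.0, 0.993, 0.118, 0.0]
wrist_force: [-0.1, -0.2, -0.9]
opening: 0.249
```

```bash
python3 - <<'E'
from h import *
st();favg(3)
E
```

```text
t 34.4 tcp [0.5165 0.2975 0.1905] crate [[ 22.3 268.6 190.5]] yaw 13.5 tilt [ 1.e-04  1.e-04 -1.e+00] F [-0.11 -0.23 -0.94] Fcrate [-0.17 -0.19] op 0.249
Favg crate x,y,z -0.02 -0.08 -1.4 sd [0.37 0.41 0.15] T [ 0.024 -0.01   0.04 ]
```

move_arm:
  rows: "0 0 0.06 0 0 0 0;0 0 0.06 0 0 0 0;0 0 0 0 0 0 0;0 0 0 0 0 0 0"

```text
time_s: 34.95
eef_pos: [0.5166, 0.2975, 0.1898]
eef_rot: [-0.0, 0.993, 0.118, 0.0]
wrist_force: [-1.3, -0.4, 4.8]
opening: 0.251
```

```bash
python3 - <<'E'
from h import *
st();favg(3)
E
```

```text
t 34.95 tcp [0.5166 0.2975 0.1898] crate [[ 22.3 268.6 189.8]] yaw 13.5 tilt [ 4.e-04  1.e-04 -1.e+00] F [-1.28 -0.44  4.83] Fcrate [-1.35 -0.09] op 0.251
Favg crate x,y,z -3.37 -0.9 5.67 sd [0.12 0.27 0.15] T [-0.144  0.423 -0.011]
```

Seated (upward reaction ~5 N). Release slowly.

move_arm:
  rows: "0 0 0 0 0 0 0.3;0 0 0 0 0 0 0.36;0 0 0 0 0 0 0.45;0 0 0 0 0 0 0.6;0 0 0 0 0 0 0.8;0 0 0 0 0 0 1;0 0 0 0 0 0 1;0 0 0 0 0 0 1;0 0 0 0 0 0 1"

```text
time_s: 36.0
eef_pos: [0.5165, 0.2975, 0.1893]
eef_rot: [-0.0, 0.993, 0.118, 0.0]
wrist_force: [-0.8, 0.1, -0.1]
opening: 1.0
```

move_arm:
  rows: "0 0 -1 0 0 0 1;0 0 -3 0 0 0 1;0 0 -4 0 0 0 1;0 0 -4 0 0 0 1;0 0 -4 0 0 0 1;-1 2 -2 0 0 0 1;-2 3 0 0 0 0 1;-2 3 0 0 0 0 1;0 0 0 0 0 0 1;0 0 0 0 0 0 1"

```text
time_s: 37.0
eef_pos: [0.4866, 0.2076, 0.3704]
eef_rot: [-0.0, 0.993, 0.117, 0.001]
wrist_force: [-0.3, 0.7, -1.0]
opening: 0.999
```

```bash
python3 - <<'E'
from h import *
st();pics(24,(180,80,400,320),(130,100,370,350),(100,0,460,270))
s=ctrl.camera("scene");d=ctrl.camera("side");cv2.imwrite("pics/sf.png",s["color"])
E
```

```text
t 37.0 tcp [0.4866 0.2076 0.3704] crate [[-30.1 189.6 370.4]] yaw 13.41 tilt [ 1.7e-03  6.0e-04 -1.0e+00] F [-0.27  0.68 -1.03] Fcrate [-0.08  0.72] op 0.999
scene (180, 80, 400, 320) 2.5
side (130, 100, 370, 350) 2.4
wrist (100, 0, 460, 270) 2.222
```

View pics/scene24.png

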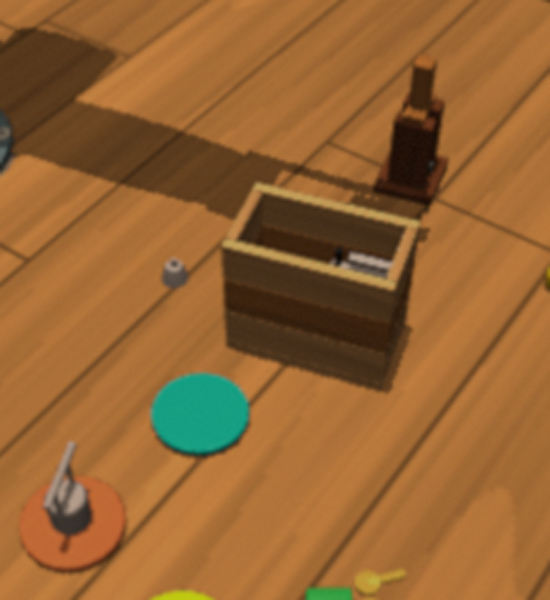

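View pics/side24.png

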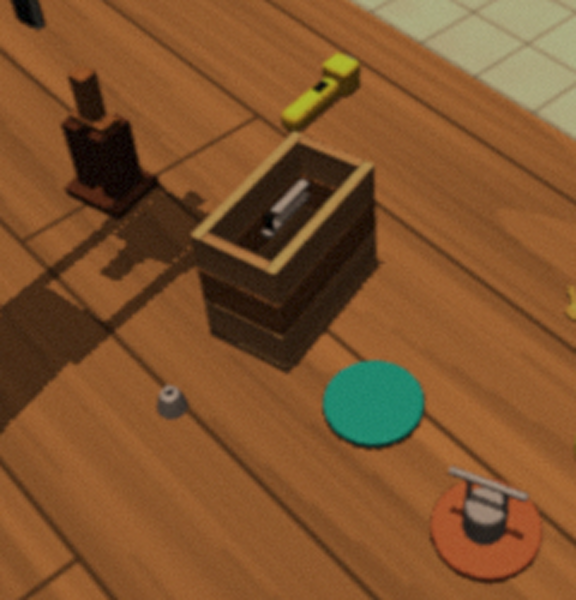

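View pics/wrist24.png

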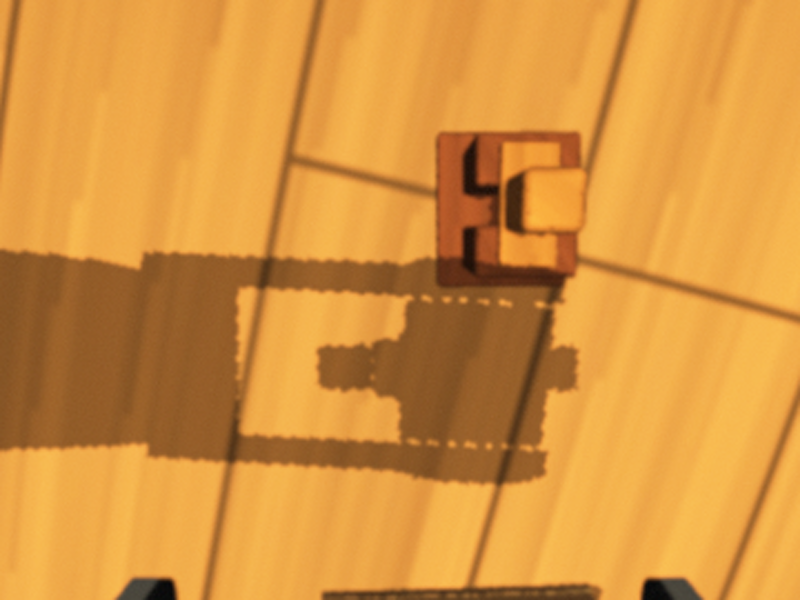

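```bash
python3 - <<'E'
from h import *
s=ctrl.camera("scene");d=ctrl.camera("side")
for c,n,b in((s,"scene",(340,98,358,122)),(d,"side",(156,124,180,156))):
    a=cv2.imread(f"pics/{n}0.png"); x0,y0,x1,y1=b
    t=a[y0:y1,x0:x1]; r=cv2.matchTemplate(c["color"][y0-10:y1+10,x0-10:x1+10],t,cv2.TM_CCOEFF_NORMED); _,v,_,l=cv2.minMaxLoc(r); print(n,v,np.array(l)-10)
rd=tri([s,d],[(180+67/2.5,80+510/2.5),(130+486/2.4,100+515/2.4)]);print("pot body",rd)
pz=ctrl.get_obs()["time_s"];print(pz)
E
```

```text
scene 0.9331198930740356 [0 0]
side 0.9894931316375732 [0 0]
pot body (array([ 0.50949483, -0.28481185,  0.03012096]), [[0.5, -0.7], [0.6, 0.7]])
37.35
```

Rod is back in its starting position (0 px shift in both fixed views), and the pot is centred (about 2 mm off) and upright.

```bash
python3 -c "
from bench import ctrl
print(ctrl.hand_in())"
```

```text
the job is handed in; nothing more can be done
None
```

The pot now stands upright on the terracotta coaster and the rod hangs back in its rack. I handed the job in at about 37 s of the 72 s allowed; the hand-in itself gives no verdict.

**What I did:**
- Gripped the rod by its handle and lowered the hook in front of the pot's bar. I slid the prong under the bar and drew the pot about 25 mm forward onto the stops.
- Kept about 2–2.5 N on the stops by the wrist force reading. The most I read during the draw and lift was about 4 N, including the rod's own weight. The wrist readings can't see brief peaks.
- Lifted the pot straight out, set it on the coaster, lowered the hook out of the bar and drew it clear, then re-hung the rod.

**Last checks:**
- **Pot:** it looks upright, and its body measures about 2 mm from the coaster's centre, to within the roughly 2 mm camera calibration.
- **Rod:** there is no visible shift from its starting place in either fixed camera, to the nearest pixel.
- **Bystanders:** the bell, torch and keys look untouched by eye in the last pictures; I did not measure them.
- **Gripper:** it is open and well clear of everything.

**Disagreements:** early camera estimates of the rod's place differed by up to about 5 mm. I aimed between them, and the closing jaws took up the rest. While being drawn, the bar skewed a few degrees, then straightened when it met both stops.

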